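# Load the cuff-curing bar and pump it up

## Task

Change over the curing bar: take the cured cuff off the bar and stand it on its feet in the tray, then hang every freshly glued cuff from the board over the bar, crown up and square across it, clear of one another. Once they are all on, pump up the bar with the hand pump: three full strokes, handle right down to its stop and all the way back up each time. Leave the other things on the bench where they are.

Things in the scene. Friction and masses are not known exactly. Their poses are not given: they have to be found in the camera images.
- bar_mid (a point): Middle of the curing bar, on its axis, 160 mm above the bench; its y axis runs along the bar, z up. The stand is fixed to the bench: a level steel bar 14 mm in diameter held by two upright posts (22 x 14 mm, 172 mm tall, with feet 110 x 30 x 12 mm) 195 mm to either side of this point along y; 376 mm of bar is free between the posts.
- tray: Open wooden tray for cured cuffs, on the bench to the left, fixed; outside 170 (x) x 190 (y) mm, 24 mm tall, walls and floor 6 mm thick. Origin under its centre.
- board: Flat cardboard sheet 130 (x) x 420 (y) x 6 mm on the bench in front of the bar, fixed, on which the freshly glued cuffs stand. Origin under its centre.
- cured: The cured cuff, hanging over the bar at the start. Bent-ply bracelet cuff, an arch open below: 56 mm wide (x) outside, 28 deep (y), 68 tall, ply 5 thick, 30 to 56 g, feet capped in steel, the heavy end. Flat upright legs to z = 40 mm (outer faces at x = +-28), then a round crown. Origin midway between the feet at foot level, z up. Grip from above across the legs.
- pump (a joint): Pump handle angle, rad: 0 = fully up at rest (handle sloping up 0.45 rad towards the robot), 0.75 = fully down at its stop (sloping down 0.30 rad). A spring pushes it back up: about 3 N at the grip at the top and 10 N at the bottom. It returns by itself when let go.
- pump_hinge (a point): Hinge of the pump handle, 130 mm above the bench, on the pump base (fixed to the bench on the right). Its x axis points level from the handle's side to the back, z up: the handle reaches out from the hinge towards this point's -x, and swings in its x-z plane.
- pump_grip (a point): Point on the handle's axis 210 mm from the hinge, within the round black rubber grip (26 mm in diameter, from 140 to 240 mm from the hinge, ends rounded). Push down on it from above.
- cuff1: A freshly glued cuff standing on its feet on the board at the start (3 to 5 of them are there; absent ones read None). Same shape, size and axes as cured: 56 (x) x 28 (y) x 68 (z) mm, origin midway between the feet at foot level.
- cuff2: A freshly glued cuff standing on its feet on the board at the start (3 to 5 of them are there; absent ones read None). Same shape, size and axes as cured: 56 (x) x 28 (y) x 68 (z) mm, origin midway between the feet at foot level.
- cuff3: A freshly glued cuff standing on its feet on the board at the start (3 to 5 of them are there; absent ones read None). Same shape, size and axes as cured: 56 (x) x 28 (y) x 68 (z) mm, origin midway between the feet at foot level.
- cuff4: A freshly glued cuff standing on its feet on the board at the start (3 to 5 of them are there; absent ones read None). Same shape, size and axes as cured: 56 (x) x 28 (y) x 68 (z) mm, origin midway between the feet at foot level.
- cuff5: A freshly glued cuff standing on its feet on the board at the start (3 to 5 of them are there; absent ones read None). Same shape, size and axes as cured: 56 (x) x 28 (y) x 68 (z) mm, origin midway between the feet at foot level.
- cuff1_seat (a point): Point in cuff1, 57 mm above its foot level midway between its legs: it lies on the bar's axis when the cuff hangs home on the bar.
- cuff2_seat (a point): Point in cuff2, 57 mm above its foot level midway between its legs: it lies on the bar's axis when the cuff hangs home on the bar.
- cuff3_seat (a point): Point in cuff3, 57 mm above its foot level midway between its legs: it lies on the bar's axis when the cuff hangs home on the bar.
- cuff4_seat (a point): Point in cuff4, 57 mm above its foot level midway between its legs: it lies on the bar's axis when the cuff hangs home on the bar.
- cuff5_seat (a point): Point in cuff5, 57 mm above its foot level midway between its legs: it lies on the bar's axis when the cuff hangs home on the bar.
- glue_gun: Bystander, to be left alone: black pistol-shaped glue gun lying on its side, 150 mm long, 35 mm tall, behind and left of the bar.
- scissors: Bystander, to be left alone: steel scissors lying flat, 190 mm long, at the back of the bench behind the bar.
- tape_roll: Bystander, to be left alone: roll of paper tape lying flat, 90 mm across, 24 mm tall, between the board and the pump, partly under its handle.
- offcut: Bystander, to be left alone: small wood offcut, 50 x 85 x 20 mm, behind the bar.
- glue_bottle: Bystander, to be left alone: white glue bottle standing upright, 54 mm across, 120 mm tall, behind the bar.
- pencil: Bystander, to be left alone: yellow carpenter's pencil, 185 mm long, 8 mm thick, lying on the bench between the board and the bar.
There are look-alikes about, which are no part of the job. Leave any red look-alike of the cuff4 alone. Leave any green look-alike of the cuff5 alone.

How it is judged:
By the outcome, as a careful person would: the job done as asked, in the order asked, and still so for the second after the job is handed in, with the robot touching nothing.
Of cuff1, cuff2, cuff3, cuff4, cuff5 only 3 to 5 are there at a start; the rules pass over those that are not, and their reading is None.
At some moment in a run one of cuff1, cuff2, cuff3, cuff4, cuff5 may be knocked a few centimetres aside while the robot is not near it.
It also fails if it takes over 210 s, if anything falls off the work surface, if the arm or the gripper's body presses on something with over 40 N, if the wrist force passes 120 N, or if a joint passes its speed limit or range.

## Robot

A 6-joint arm with a two-finger parallel gripper is mounted at the origin on the work surface. World frame = base frame: x ahead of the robot, y to its left, z up, the work surface at z = 0. Lengths are in m, angles in rad, forces in N, time in s.
With the tool pointing down it reaches from about 0.375 to 0.825 m from the base axis. Payload 5.5 kg.
Tool frame: the origin (TCP) lies between the finger pads; the fingertips stand 17 mm ahead of it and the grasp point (between the pads) lies 2 mm behind it; z points along the fingers, y is the direction in which the jaws open and shut (so a half turn about z gives the same grasp; the last joint's range is limited). The gripper opens to 85 mm and grips with 20 to 120 N. Pads are 22 mm wide; open, the fingers measure 114 mm over their backs; the gripper's body (76 mm by 85 mm) begins 54 mm behind the grasp point. The pads swing forward as they close: fully open they stand 13 mm farther back than shut.
Start: joints at [-1.299, 0.314, -0.047, 1.21, 0, 1.571], TCP at [0.161, -0.578, 0.248] pointing down, gripper open.
Joint ranges: [-2.67, 2.67], [-0.69, 1.73], [-1.03, 1.25], [-2.08, 2.16], [-1.42, 1.45], [-3.14, 3.14]. Speed limits (rad/s): [2.39, 2.39, 3.01, 3.14, 3.14, 3.14].

## Interface

Orientations are given as [roll, pitch, yaw] about the fixed x, y, z axes, in that order (R = Rz(yaw) Ry(pitch) Rx(roll)).
In Python, from rig import ctrl, imaging, ticket gives the robot as it stands.
- The arm moves only by the tool carry_out, never from a script. Its argument "deltas" is a list of rows, each an object with "offset": the shift along the tool's x, y, z in units of 25 mm (1.0 is 25 mm), a list of three; "twist": the turn, a rotation vector about the tool's x, y, z in units of 6 degrees (1.0 is 6 degrees), a list of three. In form: [{"offset": [x, y, z], "twist": [wx, wy, wz]}, ...]. A call has 1 to 20 rows; each row is the pose to reach, as a shift and turn from the pose commanded when the call began, along the tool's axes at that moment; what a row does not reach only later rows make up. A row lasts 1/10 s, in which the tool goes at most 50 mm and 8.59 degrees, less where a joint would pass 70% of its speed; a pose out of reach is approached as far as the arm can. A call with a gripper value outside its range is refused whole. "hand" is the closure, from -1 (fully open) to 1 (shut), set as the call begins (left out, the last holds). The fingers move at their own pace and stop on an object; "grip_force" is the grip in N (left out, the last holds). Time passes only in rows, so rows that repeat a pose let the fingers close. It gives the time, the measured TCP pose, the force and the opening at its end, in the units of the state.
- ctrl.sense(): the state, without advancing time (a new reading comes with each control period).
- imaging.read_camera(name): name is "side" or "top" or "wrist"; returns a dict with "color" (480x640x3 uint8, red, green, blue), "camera_matrix" (3x3 intrinsics, pixels), "world_from_camera" (4x4, takes a point from camera to world coordinates). Camera axes: x right, y up, looking along -z (the intrinsics and any distortion apply to the point x, -y, -z); pixel columns grow to the right and rows downward; lengths in m; the calibration is good to about 2 mm. The wrist camera is an equidistant fisheye: a pixel r from the principal point sees the ray r / f radians off the axis. A picture is of the moment at which its call begins. There is no depth.
- ticket.hand_in(): hands the job in, once; it reports no verdict.
The state is a dict: "t": time; "joints": joint angles; "qd": joint speeds; "tau": joint torques, N m; "ee_pos": TCP position; "orientation": TCP orientation; "wrist_force": force on the tool from outside, world axes, zero at the start; "moment": the same for the moment, N m; "width": finger opening in m.
Only numpy, scipy, OpenCV 4.12 (cv2) and the standard library are available. Lean on these libraries where they do the work, as an engineer would, in place of code of your own. Each camera call takes 0.05 s, during which the arm holds its last target. There are 200 camera calls.

## Working session

There is one attempt and no reset: what is moved stays moved. The work goes in short steps, Python scripts to look and compute and a tool call to move; the robot and the scene stay as the last step left them, time stands still between calls to the robot, and variables do not carry over. Pictures are saved under pics/ and viewed, about 12 in all and at most 16, crops included, and the job is handed in when it is done.

Besides the shell and the picture viewer there is one more tool, called by a JSON object that holds its "api" and its "payload", one argument or row to a line. carry_out: Moves the arm, as the interface text tells. Its arguments: {"type":"object","properties":{"deltas":{"type":"array","items":{"type":"object","properties":{"offset":{"type":"array","items":{"type":"number"}},"twist":{"type":"array","items":{"type":"number"}}}}},"hand":{"type":"number"},"grip_force":{"type":"number"}},"required":["deltas"]}

```bash
mkdir -p pics
cat > look.py <<'E'
import sys,cv2,numpy as np
from rig import ctrl,imaging
for n in sys.argv[1:]:
    c,tag=n.split(':')
    r=imaging.read_camera(c); cv2.imwrite(f'pics/{c}_{tag}.png',r['color'][:,:,::-1])
    np.savez(f'pics/{c}_{tag}.npz',K=r['camera_matrix'],T=r['world_from_camera'])
    print(c,r['camera_matrix'].round(1).tolist(),r['world_from_camera'].round(4).tolist())
print(ctrl.sense())
E
python3 look.py top:0 side:0 wrist:0; ls
```

```text
top [[537.5, 0.0, 320.1], [0.0, 537.5, 245.8], [0.0, 0.0, 1.0]] [[0.0081, 0.9925, -0.1221, 0.4299], [-1.0, 0.0079, -0.0025, -0.0316], [-0.0015, 0.1221, 0.9925, 1.3221], [0.0, 0.0, 0.0, 1.0]]
side [[456.9, 0.0, 326.1], [0.0, 456.9, 243.0], [0.0, 0.0, 1.0]] [[-0.9484, 0.17, -0.2677, 0.2924], [-0.3164, -0.4508, 0.8347, 0.8287], [0.0212, 0.8763, 0.4813, 0.651], [0.0, 0.0, 0.0, 1.0]]
wrist [[371.6, 0.0, 319.3], [0.0, 371.6, 231.4], [0.0, 0.0, 1.0]] [[0.2686, 0.9155, 0.2994, 0.2375], [-0.9633, 0.2557, 0.0823, -0.5554], [-0.0012, -0.3105, 0.9506, 0.3725], [0.0, 0.0, 0.0, 1.0]]
{'t': 0.15, 'joints': array([-1.29903659e+00,  3.14070198e-01, -4.78084302e-02,  1.21022244e+00,
        1.10662763e-05,  1.57081009e+00]), 'qd': array([ 0.00036793, -0.00162823,  0.00179682, -0.00188033, -0.00127765,
        0.00019654]), 'tau': array([-4.75193174e-04, -5.40042579e+01,  3.40060115e+01,  1.32409256e-02,
       -1.88014587e-05,  1.47054686e-05]), 'ee_pos': array([ 0.16094922, -0.57758316,  0.24764662]), 'orientation': array([-3.14028791e+00, -1.10483153e-05,  2.71745959e-01]), 'wrist_force': array([ 0.48710382,  0.07023213, -0.10923921]), 'moment': array([0.01517338, 0.0019213 , 0.00562068]), 'width': 0.08549254278034336}
look.py
pics
```

View pics/top_0.png

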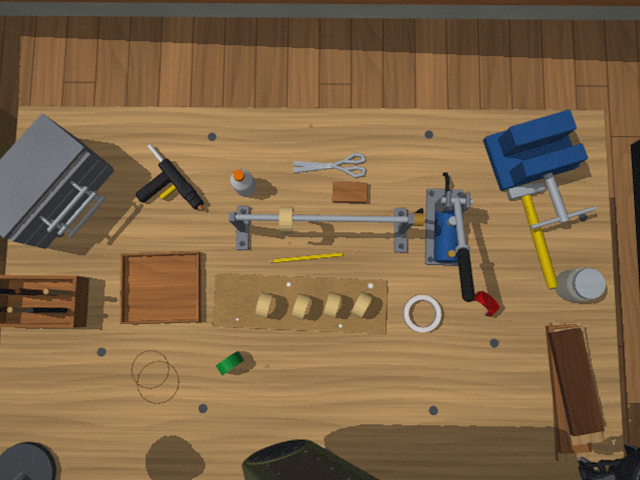

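View pics/side_0.png

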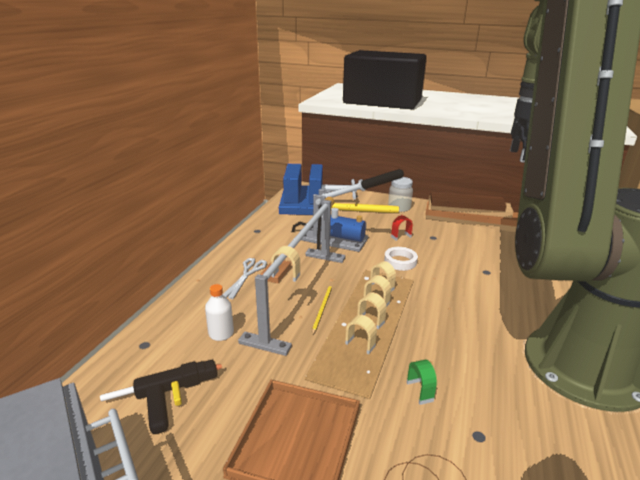

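The top view shows four fresh cuffs on the board at (266,305), (302,307), (333,305) and (362,305). The cured cuff is on the bar at (286,217). The look-alikes are red at (487,303) and green at (230,362), and both are off the board. The tray is at (161,288) and the pump grip at (467,275).

```bash
cat > geo.py <<'E'
import cv2,numpy as np
def load(n):
    d=np.load(f'pics/{n}.npz'); return cv2.imread(f'pics/{n}.png'),d['K'],d['T']
def ray(K,T,u,v,fish=False):
    x,y=(u-K[0,2])/K[0,0],(v-K[1,2])/K[1,1]
    if fish:
        r=np.hypot(x,y); s=np.sin(r)/r if r>1e-9 else 1; d=np.array([x*s,-y*s,-np.cos(r)])
    else: d=np.array([x,-y,-1.])
    return T[:3,3],T[:3,:3]@d
def onz(K,T,u,v,z,fish=False):
    o,d=ray(K,T,u,v,fish); return o+d*(z-o[2])/d[2]
def proj(K,T,p):
    q=T[:3,:3].T@(np.asarray(p)-T[:3,3]); return K[0,2]+K[0,0]*q[0]/-q[2],K[1,2]+K[1,1]*q[1]/q[2]
def cuffs(im,K,T,z=0.05,lo=(15,30,150),hi=(32,135,255),show=True):
    """pale-ply blobs in top view -> list (px,py,xyz,yaw of long axis from x)"""
    h=cv2.cvtColor(im,cv2.COLOR_BGR2HSV); m=cv2.inRange(h,lo,hi)
    return m
E
python3 - <<'E'
from geo import *
im,K,T=load('top_0'); h=cv2.cvtColor(im,cv2.COLOR_BGR2HSV)
for p in [(266,305),(302,307),(270,300),(286,213),(286,221),(320,290),(320,320),(225,300),(250,250),(420,280)]: print(p,h[p[1],p[0]])
for n,p,z in [('trayTL',(121,254),.024),('trayTR',(199,253),.024),('trayBL',(121,323),.024),('trayBR',(201,322),.024),('boardTL',(217,274),.006),('boardBR',(386,334),.006),('barL',(247,217),.16),('barR',(396,218.5),.16),('cured',(286,217),.171),('red',(487,303),.05),('gripend',(469,299),.16),('hinge',(461,198),.13),('gripstart',(464,252),.2)]:
    print(n,onz(K,T,*p,z).round(3))
c=cv2.resize(im[195:345,205:485],None,fx=2.8,fy=2.8,interpolation=cv2.INTER_CUBIC); cv2.imwrite('pics/c1.png',c)
E
```

```text
(266, 305) [ 21 106 207]
(302, 307) [ 19 106 211]
(270, 300) [ 21 107 171]
(286, 213) [ 20 107 205]
(286, 221) [ 21 106 195]
(320, 290) [ 17 134 137]
(320, 320) [ 17 129 146]
(225, 300) [ 18 142 147]
(250, 250) [ 18 115 124]
(420, 280) [ 16 119 175]
trayTL [0.566 0.455 0.024]
trayTR [0.57  0.266 0.024]
trayBL [0.4   0.446 0.024]
trayBR [0.404 0.255 0.024]
boardTL [0.52  0.224 0.006]
boardBR [ 0.378 -0.189  0.006]
barL [0.635 0.132 0.16 ]
barR [ 0.634 -0.195  0.16 ]
cured [0.634 0.046 0.171]
red [ 0.454 -0.422  0.05 ]
gripend [ 0.46 -0.35  0.16]
hinge [ 0.688 -0.346  0.13 ]
gripstart [ 0.557 -0.331  0.2  ]
```

View pics/c1.png

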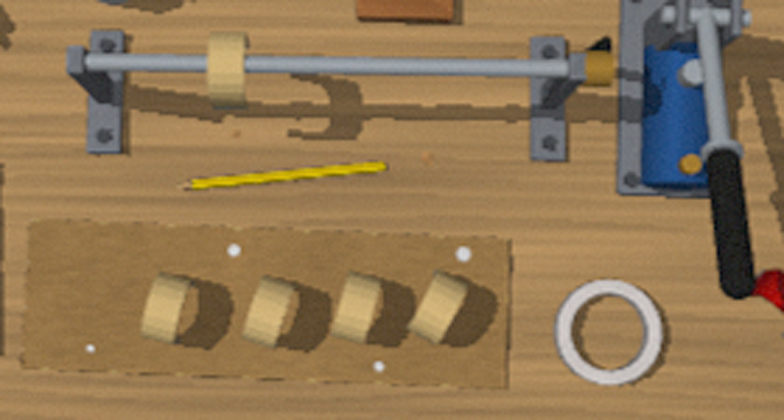

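The crop confirms four cuffs on the board, each yawed some 15–30°. The cured cuff is on the bar at crop (227,70), and the red look-alike is off under the handle. Next I'll segment them.

```bash
cat > cuffs.py <<'E'
import sys
from geo import *
def detect(n,z=0.055,box=(200,265,400,345)):
    im,K,T=load(n); h=cv2.cvtColor(im,cv2.COLOR_BGR2HSV)
    m=cv2.inRange(h,(18,60,155),(26,116,255)); m=cv2.morphologyEx(m,cv2.MORPH_OPEN,np.ones((3,3)))
    k=np.zeros_like(m); k[box[1]:box[3],box[0]:box[2]]=m[box[1]:box[3],box[0]:box[2]]
    out=[]
    for c in cv2.findContours(k,cv2.RETR_EXTERNAL,cv2.CHAIN_APPROX_NONE)[0]:
        if cv2.contourArea(c)<80: continue
        P=np.array([onz(K,T,*p,z)[:2] for p in c[:,0].astype(float)])*1000
        r=cv2.minAreaRect(P.astype(np.float32)); (cx,cy),(w,hh),a=r
        if hh>w: a+=90
        a=(a+90)%180-90
        out.append((cx,cy,max(w,hh),min(w,hh),a)); print(c[:,0].mean(0).round(1),'xy mm',round(cx,1),round(cy,1),'size',round(max(w,hh)),round(min(w,hh)),'yaw deg',round(a,1))
    return out
if __name__=='__main__':
    detect(sys.argv[1]); print('bar'); detect(sys.argv[1],0.155,(240,195,405,240))
E
python3 cuffs.py top_0
python3 - <<'E'
from geo import *
im,K,T=load('top_0')
a=onz(K,T,235.4,217,.17);b=onz(K,T,411.4,219,.17);print(a,b,(a+b)/2)
# two-view hinge / grip from side crop
s,_,_=load('side_0'); cv2.imwrite('pics/c2.png',cv2.resize(s[130:350,230:450],None,fx=2.7,fy=2.7,interpolation=cv2.INTER_CUBIC))
E
```

```text
[299.7 306.6] xy mm 442.3 17.8 size 46 30 yaw deg -17.9
[360.8 304.8] xy mm 447.5 -125.2 size 47 28 yaw deg -26.6
[263. 305.] xy mm 444.8 104.5 size 47 29 yaw deg -13.5
[331.7 304.7] xy mm 447.4 -56.8 size 48 29 yaw deg -13.9
bar
[285.2 217.1] xy mm 637.9 48.1 size 47 29 yaw deg 1.0
[0.6332972  0.15593894 0.17      ] [ 0.63188894 -0.22657498  0.17      ] [ 0.63259307 -0.03531802  0.17      ]
```

View pics/c2.png

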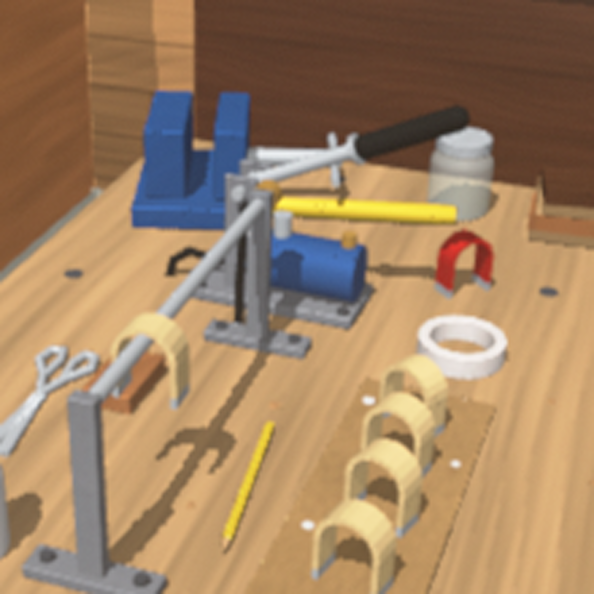

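The side crop shows the cuffs standing crown up, with the cured one over the bar at crop (150,340) and the handle sloping up. Now a planner helper that converts world waypoints into tool units, then the first move.

```bash
cat > plan.py <<'E'
# usage: plan.py x,y,z,yawdeg ... (mm) -> offset/twist per waypoint from present pose
import sys,numpy as np
from scipy.spatial.transform import Rotation as R
from rig import ctrl
def plan(wps):
    s=ctrl.sense(); R0=R.from_euler('xyz',s['orientation'])
    print('t',round(s['t'],2),'pos',(s['ee_pos']*1000).round(1),'rpy',np.degrees(s['orientation']).round(1),'w',round(s['width']*1000,1),'F',s['wrist_force'].round(1),'q6',s['joints'][5].round(2))
    for w in wps:
        d=R0.inv().apply(np.array(w[:3])/1000-s['ee_pos'])/0.025
        t=(R0.inv()*R.from_euler('xyz',[np.pi,0,np.radians(w[3])])).as_rotvec(degrees=True)/6
        print(w,'off',d.round(2).tolist(),'tw',t.round(2).tolist())
if __name__=='__main__': plan([list(map(float,a.split(','))) for a in sys.argv[1:]])
E
python3 plan.py 400,-200,310,90 634,47,260,90
```

```text
t 0.15 pos [ 160.9 -577.6  247.6] rpy [-179.9   -0.    15.6] w 85.5 F [ 0.5  0.1 -0.1] q6 1.57
[400.0, -200.0, 310.0, 90.0] off [13.27, -11.99, -2.48] tw [-0.01, -0.01, -12.41]
[634.0, 47.0, 260.0, 90.0] off [24.93, -18.99, -0.47] tw [-0.01, -0.01, -12.41]
```

{"api": "carry_out", "payload": {
  "deltas": [
    {"offset": [13.3, -12, -2.5], "twist": [0, 0, -12.4]},
    {"offset": [13.3, -12, -2.5], "twist": [0, 0, -12.4]},
    {"offset": [13.3, -12, -2.5], "twist": [0, 0, -12.4]},
    {"offset": [13.3, -12, -2.5], "twist": [0, 0, -12.4]},
    {"offset": [13.3, -12, -2.5], "twist": [0, 0, -12.4]},
    {"offset": [13.3, -12, -2.5], "twist": [0, 0, -12.4]},
    {"offset": [13.3, -12, -2.5], "twist": [0, 0, -12.4]},
    {"offset": [13.3, -12, -2.5], "twist": [0, 0, -12.4]},
    {"offset": [13.3, -12, -2.5], "twist": [0, 0, -12.4]},
    {"offset": [13.3, -12, -2.5], "twist": [0, 0, -12.4]},
    {"offset": [24.9, -19, -0.5], "twist": [0, 0, -12.4]},
    {"offset": [24.9, -19, -0.5], "twist": [0, 0, -12.4]},
    {"offset": [24.9, -19, -0.5], "twist": [0, 0, -12.4]},
    {"offset": [24.9, -19, -0.5], "twist": [0, 0, -12.4]},
    {"offset": [24.9, -19, -0.5], "twist": [0, 0, -12.4]},
    {"offset": [24.9, -19, -0.5], "twist": [0, 0, -12.4]},
    {"offset": [24.9, -19, -0.5], "twist": [0, 0, -12.4]},
    {"offset": [24.9, -19, -0.5], "twist": [0, 0, -12.4]},
    {"offset": [24.9, -19, -0.5], "twist": [0, 0, -12.4]},
    {"offset": [24.9, -19, -0.5], "twist": [0, 0, -12.4]}
  ],
  "hand": -1
}}

```text
t: 2.15
ee_pos: [0.6325, 0.0454, 0.2607]
orientation: [-3.141, 0.001, 1.569]
wrist_force: [-1.0, 0.2, 0.6]
width: 0.0855
```

```bash
python3 look.py wrist:1 | head -1; python3 plan.py 634,47,131,90
```

```text
wrist [[371.6, 0.0, 319.3], [0.0, 371.6, 231.4], [0.0, 0.0, 1.0]] [[1.0, 0.0014, 0.0015, 0.6326], [-0.0018, 0.9504, 0.3112, 0.126], [-0.001, -0.3112, 0.9504, 0.3857], [0.0, 0.0, 0.0, 1.0]]
t 2.2 pos [632.6  45.3 261.1] rpy [-180.     0.    89.9] w 85.3 F [ 0.1 -0.7  0.5] q6 1.64
[634.0, 47.0, 131.0, 90.0] off [0.07, 0.06, 5.2] tw [-0.0, 0.0, -0.02]
```

View pics/wrist_1.png

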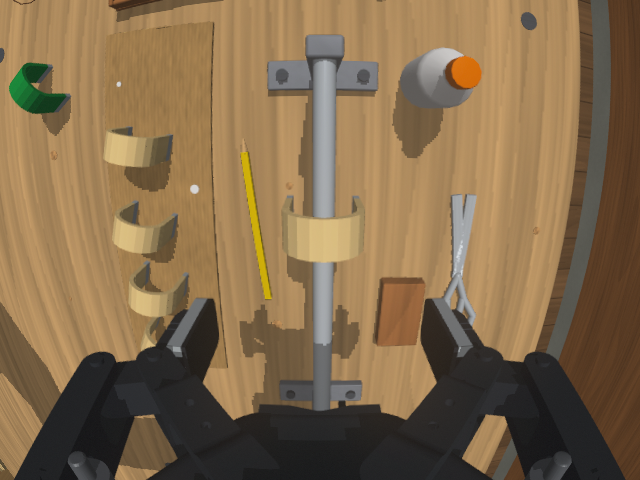

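The wrist view shows the bar at columns 321–324. The cured cuff's crown spans rows ~215–262 and columns 283–364.

```bash
cat > barcheck.py <<'E'
import sys
from geo import *
im,K,T=load(sys.argv[1]); h=cv2.cvtColor(im,cv2.COLOR_BGR2HSV)
m=cv2.inRange(h,(90,8,90),(130,80,220))
P=[]
for v in list(range(110,200,10))+list(range(275,335,10)):
    c=np.where(m[v,300:345])[0]+300
    if len(c)>8: P.append(onz(K,T,c.mean(),v,.161,True)[:2]*1000)
P=np.array(P); f=np.polyfit(P[:,1],P[:,0],1); print(len(P),'bar x=%.4f*y+%.1f'%tuple(f),'res',(P[:,0]-np.polyval(f,P[:,1])).std().round(2))
E
python3 barcheck.py wrist_1
python3 - <<'E'
from geo import *
im,K,T=load('wrist_1')
for p,z in [((323,217),.171),((323,262),.171),((283,225),.143),((364,225),.143),((325,37),.172),((325,57),.172),((268,75),.012),((378,75),.012)]: print(p,onz(K,T,*p,z,True).round(4))
E
```

```text
15 bar x=0.0058*y+634.4 res 0.3
(323, 217) [0.6345 0.0648 0.171 ]
(323, 262) [0.6345 0.0356 0.171 ]
(283, 225) [0.6073 0.0512 0.143 ]
(364, 225) [0.6629 0.0511 0.143 ]
(325, 37) [0.6357 0.1708 0.172 ]
(325, 57) [0.6356 0.1589 0.172 ]
(268, 75) [0.5817 0.1663 0.012 ]
(378, 75) [0.6904 0.1664 0.012 ]
```

{"api": "carry_out", "payload": {
  "deltas": [
    {"offset": [0.2, 0.1, 0.5]},
    {"offset": [0.2, 0.1, 1.5]},
    {"offset": [0.2, 0.1, 2.5]},
    {"offset": [0.2, 0.1, 3.5]},
    {"offset": [0.2, 0.1, 4.4]},
    {"offset": [0.2, 0.1, 5.1]},
    {"offset": [0.2, 0.1, 5.1]},
    {"offset": [0.2, 0.1, 5.1]}
  ]
}}

```text
invalid input at $.deltas[0]: expected keys offset, twist
```

{"api": "carry_out", "payload": {
  "deltas": [
    {"offset": [0, 0, 0]},
    {"offset": [0, 0, 0]},
    {"offset": [0, 0, 0]},
    {"offset": [0, 0, 0]},
    {"offset": [0, 0, 0]},
    {"offset": [0, 0, 0]},
    {"offset": [0, 0, 0]},
    {"offset": [0, 0, 0]}
  ],
  "hand": 1,
  "grip_force": 25
}}

```text
invalid input at $.deltas[0]: expected keys offset, twist
```

{"api": "carry_out", "payload": {
  "deltas": [
    {"offset": [0.2, 0.1, 0.5], "twist": [0, 0, 0]},
    {"offset": [0.2, 0.1, 1.5], "twist": [0, 0, 0]},
    {"offset": [0.2, 0.1, 2.5], "twist": [0, 0, 0]},
    {"offset": [0.2, 0.1, 3.5], "twist": [0, 0, 0]},
    {"offset": [0.2, 0.1, 4.4], "twist": [0, 0, 0]},
    {"offset": [0.2, 0.1, 5.1], "twist": [0, 0, 0]},
    {"offset": [0.2, 0.1, 5.1], "twist": [0, 0, 0]},
    {"offset": [0.2, 0.1, 5.1], "twist": [0, 0, 0]}
  ]
}}

```text
t: 3.0
ee_pos: [0.6353, 0.0513, 0.1333]
orientation: [-3.141, -0.0, 1.57]
wrist_force: [-0.7, 0.1, 0.5]
width: 0.0857
```

{"api": "carry_out", "payload": {
  "deltas": [
    {"offset": [0, 0, 0], "twist": [0, 0, 0]},
    {"offset": [0, 0, 0], "twist": [0, 0, 0]},
    {"offset": [0, 0, 0], "twist": [0, 0, 0]},
    {"offset": [0, 0, 0], "twist": [0, 0, 0]},
    {"offset": [0, 0, 0], "twist": [0, 0, 0]},
    {"offset": [0, 0, 0], "twist": [0, 0, 0]},
    {"offset": [0, 0, 0], "twist": [0, 0, 0]},
    {"offset": [0, 0, 0], "twist": [0, 0, 0]}
  ],
  "hand": 1,
  "grip_force": 25
}}

```text
t: 3.8
ee_pos: [0.6364, 0.0517, 0.1348]
orientation: [3.14, 0.0, 1.57]
wrist_force: [-0.9, -0.9, 5.6]
width: 0.0586
```

{"api": "carry_out", "payload": {
  "deltas": [
    {"offset": [0, 0, 0], "twist": [0, 0, 0]},
    {"offset": [0, 0, 0], "twist": [0, 0, 0]},
    {"offset": [0, 0, 0], "twist": [0, 0, 0]},
    {"offset": [0, 0, 0], "twist": [0, 0, 0]},
    {"offset": [0, 0, -0.3], "twist": [0, 0, 0]},
    {"offset": [0, 0, -0.6], "twist": [0, 0, 0]},
    {"offset": [0, 0, -1], "twist": [0, 0, 0]},
    {"offset": [0, 0, -1], "twist": [0, 0, 0]},
    {"offset": [0, 0, -1], "twist": [0, 0, 0]}
  ]
}}

```text
t: 4.7
ee_pos: [0.6361, 0.0518, 0.1588]
orientation: [3.141, -0.0, 1.57]
wrist_force: [-0.3, -0.1, 0.3]
width: 0.0579
```

```bash
python3 look.py side:2 | tail -0; python3 plan.py 635,51,235,90 485,355,235,90 485,355,38,90
python3 - <<'E'
import cv2
s=cv2.imread('pics/side_2.png'); cv2.imwrite('pics/c3.png',cv2.resize(s[130:380,200:450],None,fx=2.4,fy=2.4,interpolation=cv2.INTER_CUBIC))
E
```

```text
t 4.75 pos [635.7  51.7 158.3] rpy [180.  -0.  90.] w 58.5 F [ 0.   0.1 -1.6] q6 1.65
[635.0, 51.0, 235.0, 90.0] off [-0.03, -0.03, -3.07] tw [0.0, -0.0, -0.0]
[485.0, 355.0, 235.0, 90.0] off [12.13, -6.03, -3.07] tw [0.0, -0.0, -0.0]
[485.0, 355.0, 38.0, 90.0] off [12.13, -6.04, 4.81] tw [0.0, -0.0, -0.0]Exception ignored on flushing sys.stdout:
BrokenPipeError: [Errno 32] Broken pipe
```

View pics/c3.png

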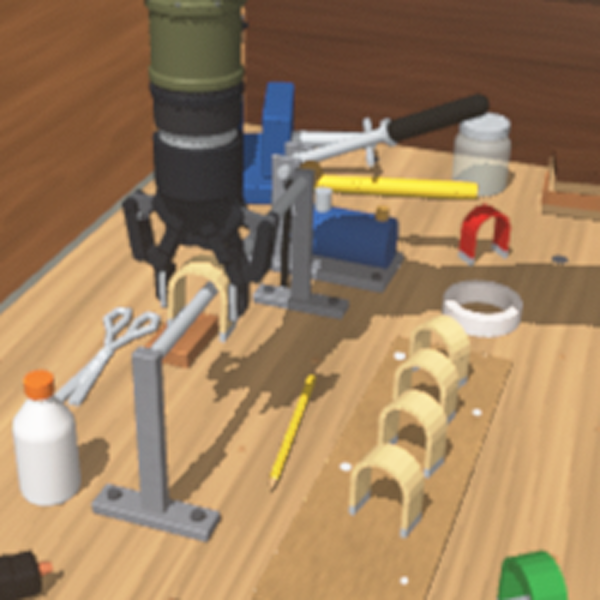

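The cuff is held upright in the jaws and has risen about 25 mm above the bar. Lifting clear and carrying it to the tray.

{"api": "carry_out", "payload": {
  "deltas": [
    {"offset": [0, 0, -1], "twist": [0, 0, 0]},
    {"offset": [0, 0, -2], "twist": [0, 0, 0]},
    {"offset": [0, 0, -3.1], "twist": [0, 0, 0]},
    {"offset": [0, 0, -3.1], "twist": [0, 0, 0]},
    {"offset": [1.2, -0.6, -3.1], "twist": [0, 0, 0]},
    {"offset": [2.4, -1.2, -3.1], "twist": [0, 0, 0]},
    {"offset": [3.6, -1.8, -3.1], "twist": [0, 0, 0]},
    {"offset": [4.8, -2.4, -3.1], "twist": [0, 0, 0]},
    {"offset": [6.0, -3.0, -3.1], "twist": [0, 0, 0]},
    {"offset": [7.2, -3.6, -3.1], "twist": [0, 0, 0]},
    {"offset": [8.4, -4.2, -3.1], "twist": [0, 0, 0]},
    {"offset": [9.6, -4.8, -3.1], "twist": [0, 0, 0]},
    {"offset": [10.8, -5.4, -3.1], "twist": [0, 0, 0]},
    {"offset": [12.1, -6.0, -3.1], "twist": [0, 0, 0]},
    {"offset": [12.1, -6.0, -3.1], "twist": [0, 0, 0]},
    {"offset": [12.1, -6.0, -2], "twist": [0, 0, 0]},
    {"offset": [12.1, -6.0, -1], "twist": [0, 0, 0]},
    {"offset": [12.1, -6.0, 0], "twist": [0, 0, 0]},
    {"offset": [12.1, -6.0, 1], "twist": [0, 0, 0]},
    {"offset": [12.1, -6.0, 2], "twist": [0, 0, 0]}
  ]
}}

```text
t: 6.75
ee_pos: [0.4855, 0.3533, 0.1063]
orientation: [-3.141, 0.001, 1.57]
wrist_force: [0.7, -0.3, 0.3]
width: 0.058
```

```bash
python3 plan.py 485,355,38,90
```

```text
t 6.75 pos [485.5 353.3 106.3] rpy [-1.799e+02  1.000e-01  9.000e+01] w 58.0 F [ 0.7 -0.3  0.3] q6 2.2
[485.0, 355.0, 38.0, 90.0] off [0.07, -0.02, 2.73] tw [-0.01, 0.01, -0.01]
```

{"api": "carry_out", "payload": {
  "deltas": [
    {"offset": [0, 0, 0.7], "twist": [0, 0, 0]},
    {"offset": [0, 0, 1.4], "twist": [0, 0, 0]},
    {"offset": [0, 0, 2], "twist": [0, 0, 0]},
    {"offset": [0, 0, 2.4], "twist": [0, 0, 0]},
    {"offset": [0, 0, 2.6], "twist": [0, 0, 0]},
    {"offset": [0, 0, 2.7], "twist": [0, 0, 0]},
    {"offset": [0, 0, 2.7], "twist": [0, 0, 0]}
  ]
}}

```text
t: 7.45
ee_pos: [0.486, 0.3542, 0.0409]
orientation: [3.141, -0.0, 1.57]
wrist_force: [-1.2, -0.3, -0.4]
width: 0.0583
```

{"api": "carry_out", "payload": {
  "deltas": [
    {"offset": [0, 0, 0.1], "twist": [0, 0, 0]},
    {"offset": [0, 0, 0.16], "twist": [0, 0, 0]},
    {"offset": [0, 0, 0.16], "twist": [0, 0, 0]},
    {"offset": [0, 0, 0.16], "twist": [0, 0, 0]}
  ]
}}

```text
t: 7.85
ee_pos: [0.4868, 0.3552, 0.0393]
orientation: [3.139, -0.002, 1.571]
wrist_force: [-2.6, -1.6, 13.8]
width: 0.0586
```

{"api": "carry_out", "payload": {
  "deltas": [
    {"offset": [0, 0, -0.05], "twist": [0, 0, 0]},
    {"offset": [0, 0, -0.05], "twist": [0, 0, 0]},
    {"offset": [0, 0, -0.05], "twist": [0, 0, 0]},
    {"offset": [0, 0, -0.05], "twist": [0, 0, 0]},
    {"offset": [0, 0, -0.05], "twist": [0, 0, 0]},
    {"offset": [0, 0, -0.5], "twist": [0, 0, 0]},
    {"offset": [0, 0, -1.2], "twist": [0, 0, 0]},
    {"offset": [0, 0, -2.4], "twist": [0, 0, 0]},
    {"offset": [0, 0, -4], "twist": [0, 0, 0]},
    {"offset": [0, 0, -6], "twist": [0, 0, 0]},
    {"offset": [0, 0, -7], "twist": [0, 0, 0]},
    {"offset": [0, 0, -7], "twist": [0, 0, 0]}
  ],
  "hand": -1
}}

```text
t: 9.05
ee_pos: [0.4882, 0.356, 0.2177]
orientation: [3.134, -0.005, 1.57]
wrist_force: [-0.1, 0.2, -0.1]
width: 0.0853
```

```bash
python3 look.py top:3 >/dev/null;python3 look.py wrist:3 >/dev/null; python3 cuffs.py top_3
python3 - <<'E'
import cv2,numpy as np
a=cv2.imread('pics/top_3.png')[180:400,90:410];b=cv2.imread('pics/wrist_3.png')
b=cv2.resize(b,(400,300));a=cv2.resize(a,(400,275));c=np.zeros((300,800,3),np.uint8);c[:275,:400]=a;c[:,400:]=b;cv2.imwrite('pics/c4.png',c)
E
```

```text
[361.  304.6] xy mm 447.3 -125.6 size 49 29 yaw deg -26.6
bar
```

View pics/c4.png

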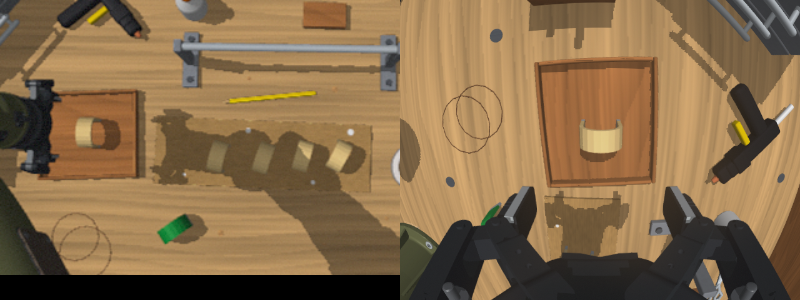

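The cured cuff stands upright in the tray (crop left (90,132), right (600,137)). The arm's shadow spoils the top mask, so I'll check each cuff with the wrist camera, starting with the leftmost.

```bash
python3 plan.py 442,104,180,76.5
```

```text
t 9.15 pos [486.1 354.5 212.8] rpy [ 1.799e+02 -1.000e-01  9.000e+01] w 85.2 F [-0.8 -0.9 -0.7] q6 2.2
[442.0, 104.0, 180.0, 76.5] off [-10.02, -1.76, 1.3] tw [0.01, -0.01, 2.25]
```

{"api": "carry_out", "payload": {
  "deltas": [
    {"offset": [-2, -0.4, 0.3], "twist": [0, 0, 0.5]},
    {"offset": [-4, -0.7, 0.5], "twist": [0, 0, 1]},
    {"offset": [-6, -1, 0.8], "twist": [0, 0, 1.5]},
    {"offset": [-8, -1.4, 1], "twist": [0, 0, 2]},
    {"offset": [-10, -1.8, 1.3], "twist": [0, 0, 2.25]},
    {"offset": [-10, -1.8, 1.3], "twist": [0, 0, 2.25]},
    {"offset": [-10, -1.8, 1.3], "twist": [0, 0, 2.25]},
    {"offset": [-10, -1.8, 1.3], "twist": [0, 0, 2.25]}
  ]
}}

```text
t: 9.95
ee_pos: [0.4407, 0.1048, 0.1788]
orientation: [-3.141, -0.0, 1.335]
wrist_force: [-0.7, 0.3, 0.6]
width: 0.0856
```

```bash
python3 look.py wrist:4 >/dev/null; python3 plan.py 442,104,38,76.5
```

```text
t 10.0 pos [441.  105.2 179. ] rpy [-180.    -0.    76.5] w 85.6 F [0.2 0.1 1.2] q6 2.04
[442.0, 104.0, 38.0, 76.5] off [-0.04, 0.05, 5.64] tw [-0.0, -0.0, 0.01]
```

View pics/wrist_4.png

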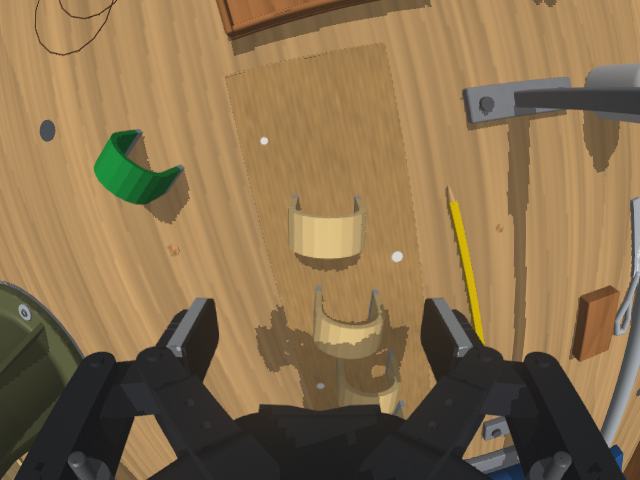

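The target cuff is at columns 289–366 with its crown at rows 217–258. It is square to the jaws, and its neighbour is at (348,330).

```bash
cat > wc.py <<'E'
# wc.py name u_left u_right row_top row_bot : crown edges of standing cuff -> world centre, and offsets from TCP (tool units)
import sys
from geo import *
from rig import ctrl
from scipy.spatial.transform import Rotation as R
im,K,T=load(sys.argv[1]); l,r,t,b=map(float,sys.argv[2:6])
u=(l+r)/2; e=[onz(K,T,u,v,.074,True) for v in (t,b)]; c=(e[0]+e[1])/2
w=[onz(K,T,x,t+8,.046,True) for x in (l,r)]
s=ctrl.sense(); d=R.from_euler('xyz',s['orientation']).inv().apply(c-s['ee_pos'])/.025
print('centre',c.round(4),'depth',np.linalg.norm(e[0]-e[1]).round(4),'width',np.linalg.norm(w[0]-w[1]).round(4),'off',d.round(2))
E
python3 wc.py wrist_4 289 366 217 258
```

```text
centre [0.4456 0.1045 0.074 ] depth 0.0284 width 0.0561 off [0.02 0.19 4.2 ]
```

{"api": "carry_out", "payload": {
  "deltas": [
    {"offset": [0, 0.2, 1], "twist": [0, 0, 0]},
    {"offset": [0, 0.2, 2], "twist": [0, 0, 0]},
    {"offset": [0, 0.2, 3], "twist": [0, 0, 0]},
    {"offset": [0, 0.2, 4], "twist": [0, 0, 0]},
    {"offset": [0, 0.2, 5], "twist": [0, 0, 0]},
    {"offset": [0, 0.2, 5.6], "twist": [0, 0, 0]},
    {"offset": [0, 0.2, 5.6], "twist": [0, 0, 0]},
    {"offset": [0, 0.2, 5.6], "twist": [0, 0, 0]}
  ]
}}

```text
t: 10.8
ee_pos: [0.4458, 0.1041, 0.0393]
orientation: [-3.141, 0.0, 1.337]
wrist_force: [-0.1, 0.0, 1.1]
width: 0.0857
```

{"api": "carry_out", "payload": {
  "deltas": [
    {"offset": [0, 0, 0], "twist": [0, 0, 0]},
    {"offset": [0, 0, 0], "twist": [0, 0, 0]},
    {"offset": [0, 0, 0], "twist": [0, 0, 0]},
    {"offset": [0, 0, 0], "twist": [0, 0, 0]},
    {"offset": [0, 0, 0], "twist": [0, 0, 0]},
    {"offset": [0, 0, 0], "twist": [0, 0, 0]},
    {"offset": [0, 0, 0], "twist": [0, 0, 0]},
    {"offset": [0, 0, 0], "twist": [0, 0, 0]},
    {"offset": [0, 0, 0], "twist": [0, 0, 0]},
    {"offset": [0, 0, 0], "twist": [0, 0, 0]},
    {"offset": [0, 0, -0.5], "twist": [0, 0, 0]},
    {"offset": [0, 0, -1.5], "twist": [0, 0, 0]},
    {"offset": [0, 0, -3], "twist": [0, 0, 0]},
    {"offset": [0, 0, -4.5], "twist": [0, 0, 0]},
    {"offset": [0, 0, -6], "twist": [0, 0, 0]},
    {"offset": [0, 0, -7.5], "twist": [0, 0, 0]},
    {"offset": [0, 0, -8], "twist": [0, 0, 0]},
    {"offset": [0, 0, -8], "twist": [0, 0, 0]},
    {"offset": [0, 0, -8], "twist": [0, 0, 0]}
  ],
  "hand": 1
}}

```text
t: 12.7
ee_pos: [0.4452, 0.103, 0.2385]
orientation: [-3.141, 0.0, 1.335]
wrist_force: [-1.1, -0.4, -0.6]
width: 0.0587
```

```bash
python3 plan.py 635,85,238,90 635,85,150,90
```

```text
t 12.7 pos [445.2 103.  238.5] rpy [-180.     0.    76.5] w 58.7 F [-1.1 -0.4 -0.6] q6 2.03
[635.0, 85.0, 238.0, 90.0] off [1.08, 7.55, 0.01] tw [-0.01, 0.0, -2.26]
[635.0, 85.0, 150.0, 90.0] off [1.08, 7.55, 3.53] tw [-0.01, 0.0, -2.26]
```

{"api": "carry_out", "payload": {
  "deltas": [
    {"offset": [0.2, 1.3, 0], "twist": [0, 0, -0.4]},
    {"offset": [0.4, 2.6, 0], "twist": [0, 0, -0.8]},
    {"offset": [0.6, 3.9, 0], "twist": [0, 0, -1.2]},
    {"offset": [0.8, 5.2, 0], "twist": [0, 0, -1.6]},
    {"offset": [1, 6.5, 0], "twist": [0, 0, -2]},
    {"offset": [1.1, 7.55, 0], "twist": [0, 0, -2.26]},
    {"offset": [1.1, 7.55, 0], "twist": [0, 0, -2.26]},
    {"offset": [1.1, 7.55, 0], "twist": [0, 0, -2.26]},
    {"offset": [1.1, 7.55, 0.7], "twist": [0, 0, -2.26]},
    {"offset": [1.1, 7.55, 1.4], "twist": [0, 0, -2.26]},
    {"offset": [1.1, 7.55, 2.1], "twist": [0, 0, -2.26]},
    {"offset": [1.1, 7.55, 2.8], "twist": [0, 0, -2.26]},
    {"offset": [1.1, 7.55, 3.4], "twist": [0, 0, -2.26]},
    {"offset": [1.1, 7.55, 3.8], "twist": [0, 0, -2.26]},
    {"offset": [1.1, 7.55, 3.8], "twist": [0, 0, -2.26]},
    {"offset": [1.1, 7.55, 3.8], "twist": [0, 0, -2.26]}
  ]
}}

```text
t: 14.3
ee_pos: [0.6351, 0.0858, 0.1445]
orientation: [-3.141, 0.0, 1.571]
wrist_force: [-0.1, 0.0, 0.0]
width: 0.0583
```

{"api": "carry_out", "payload": {
  "deltas": [
    {"offset": [0, 0, 0.1], "twist": [0, 0, 0]},
    {"offset": [0, 0, 0.2], "twist": [0, 0, 0]},
    {"offset": [0, 0, 0.2], "twist": [0, 0, 0]}
  ]
}}

```text
t: 14.6
ee_pos: [0.6356, 0.0857, 0.1394]
orientation: [3.141, -0.0, 1.571]
wrist_force: [-0.1, -0.5, 0.1]
width: 0.0582
```

{"api": "carry_out", "payload": {
  "deltas": [
    {"offset": [0, 0, 0.06], "twist": [0, 0, 0]},
    {"offset": [0, 0, 0.12], "twist": [0, 0, 0]},
    {"offset": [0, 0, 0.12], "twist": [0, 0, 0]}
  ]
}}

```text
t: 14.9
ee_pos: [0.6359, 0.0858, 0.1376]
orientation: [3.14, -0.0, 1.571]
wrist_force: [-3.2, -0.4, 6.9]
width: 0.0587
```

{"api": "carry_out", "payload": {
  "deltas": [
    {"offset": [0, 0, 0], "twist": [0, 0, 0]},
    {"offset": [0, 0, 0], "twist": [0, 0, 0]},
    {"offset": [0, 0, 0], "twist": [0, 0, 0]},
    {"offset": [0, 0, 0], "twist": [0, 0, 0]},
    {"offset": [0, 0, -0.5], "twist": [0, 0, 0]},
    {"offset": [0, 0, -1.2], "twist": [0, 0, 0]},
    {"offset": [0, 0, -2.4], "twist": [0, 0, 0]},
    {"offset": [0, 0, -3.6], "twist": [0, 0, 0]},
    {"offset": [0, 0, -4.2], "twist": [0, 0, 0]},
    {"offset": [-0.7, -1.5, -4.2], "twist": [0, 0, 0.6]},
    {"offset": [-1.4, -3, -4.2], "twist": [0, 0, 1.2]},
    {"offset": [-2.1, -4.5, -4], "twist": [0, 0, 1.8]},
    {"offset": [-2.7, -6, -3.2], "twist": [0, 0, 2.4]},
    {"offset": [-2.7, -7.7, -2.4], "twist": [0, 0, 3]},
    {"offset": [-2.7, -7.7, -1.7], "twist": [0, 0, 3]},
    {"offset": [-2.7, -7.7, -1.7], "twist": [0, 0, 3]},
    {"offset": [-2.7, -7.7, -1.7], "twist": [0, 0, 3]}
  ],
  "hand": -1
}}

```text
t: 16.6
ee_pos: [0.4442, 0.0181, 0.1801]
orientation: [3.14, -0.001, 1.257]
wrist_force: [0.8, 0.3, 0.4]
width: 0.0859
```

```bash
python3 look.py wrist:5 >/dev/null; python3 plan.py 443,18,38,72
```

```text
t 16.65 pos [444.9  18.2 180.4] rpy [ 1.799e+02 -1.000e-01  7.200e+01] w 85.6 F [ 0.6  0.1 -0.3] q6 1.93
[443.0, 18.0, 38.0, 72.0] off [-0.04, -0.08, 5.69] tw [0.02, -0.01, 0.01]
```

View pics/wrist_5.png

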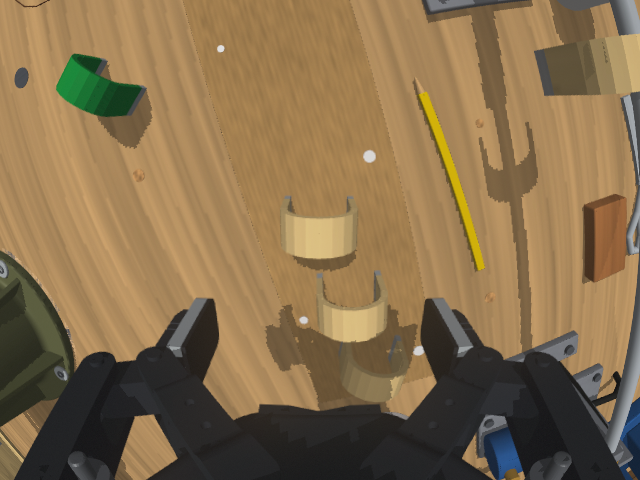

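The next cuff is at columns 281–358, rows 216–258, and square to the jaws. A fresh cuff hangs on the bar at (590,68).

```bash
python3 wc.py wrist_5 281 358 216 258
```

```text
centre [0.4443 0.019  0.074 ] depth 0.0292 width 0.0563 off [ 0.02 -0.04  4.25]
```

{"api": "carry_out", "payload": {
  "deltas": [
    {"offset": [0, 0, 1], "twist": [0, 0, 0]},
    {"offset": [0, 0, 2], "twist": [0, 0, 0]},
    {"offset": [0, 0, 3], "twist": [0, 0, 0]},
    {"offset": [0, 0, 4], "twist": [0, 0, 0]},
    {"offset": [0, 0, 5], "twist": [0, 0, 0]},
    {"offset": [0, 0, 5.65], "twist": [0, 0, 0]},
    {"offset": [0, 0, 5.65], "twist": [0, 0, 0]},
    {"offset": [0, 0, 5.65], "twist": [0, 0, 0]}
  ]
}}

```text
t: 17.45
ee_pos: [0.4446, 0.0182, 0.0384]
orientation: [3.141, -0.0, 1.257]
wrist_force: [-0.4, 0.0, 0.4]
width: 0.0855
```

{"api": "carry_out", "payload": {
  "deltas": [
    {"offset": [0, 0, 0], "twist": [0, 0, 0]},
    {"offset": [0, 0, 0], "twist": [0, 0, 0]},
    {"offset": [0, 0, 0], "twist": [0, 0, 0]},
    {"offset": [0, 0, 0], "twist": [0, 0, 0]},
    {"offset": [0, 0, 0], "twist": [0, 0, 0]},
    {"offset": [0, 0, 0], "twist": [0, 0, 0]},
    {"offset": [0, 0, 0], "twist": [0, 0, 0]},
    {"offset": [0, 0, 0], "twist": [0, 0, 0]},
    {"offset": [0, 0, 0], "twist": [0, 0, 0]},
    {"offset": [0, 0, 0], "twist": [0, 0, 0]},
    {"offset": [0, 0, -0.5], "twist": [0, 0, 0]},
    {"offset": [0, 0, -1.5], "twist": [0, 0, 0]},
    {"offset": [0, 0, -3], "twist": [0, 0, 0]},
    {"offset": [0, 0, -4.5], "twist": [0, 0, 0]},
    {"offset": [0, 0, -6], "twist": [0, 0, 0]},
    {"offset": [0, 0, -7.5], "twist": [0, 0, 0]},
    {"offset": [0, 0, -8], "twist": [0, 0, 0]},
    {"offset": [0, 0, -8], "twist": [0, 0, 0]},
    {"offset": [0, 0, -8], "twist": [0, 0, 0]}
  ],
  "hand": 1
}}

```text
t: 19.35
ee_pos: [0.4426, 0.0181, 0.2368]
orientation: [-3.141, 0.0, 1.257]
wrist_force: [0.0, 0.1, -1.5]
width: 0.0585
```

```bash
python3 plan.py 635,7,238,90 635,7,139,90
```

```text
t 19.35 pos [442.6  18.1 236.8] rpy [-180.    0.   72.] w 58.5 F [ 0.   0.1 -1.5] q6 1.93
[635.0, 7.0, 238.0, 90.0] off [1.95, 7.46, -0.05] tw [-0.01, 0.0, -2.99]
[635.0, 7.0, 139.0, 90.0] off [1.95, 7.46, 3.91] tw [-0.01, 0.0, -2.99]
```

{"api": "carry_out", "payload": {
  "deltas": [
    {"offset": [0.3, 1.3, 0], "twist": [0, 0, -0.5]},
    {"offset": [0.6, 2.6, 0], "twist": [0, 0, -1]},
    {"offset": [1, 3.9, 0], "twist": [0, 0, -1.5]},
    {"offset": [1.3, 5.2, 0], "twist": [0, 0, -2]},
    {"offset": [1.6, 6.5, 0], "twist": [0, 0, -2.5]},
    {"offset": [1.95, 7.45, 0], "twist": [0, 0, -3]},
    {"offset": [1.95, 7.45, 0], "twist": [0, 0, -3]},
    {"offset": [1.95, 7.45, 0], "twist": [0, 0, -3]},
    {"offset": [1.95, 7.45, 0.7], "twist": [0, 0, -3]},
    {"offset": [1.95, 7.45, 1.4], "twist": [0, 0, -3]},
    {"offset": [1.95, 7.45, 2.1], "twist": [0, 0, -3]},
    {"offset": [1.95, 7.45, 2.8], "twist": [0, 0, -3]},
    {"offset": [1.95, 7.45, 3.4], "twist": [0, 0, -3]},
    {"offset": [1.95, 7.45, 3.7], "twist": [0, 0, -3]},
    {"offset": [1.95, 7.45, 3.85], "twist": [0, 0, -3]},
    {"offset": [1.95, 7.45, 3.85], "twist": [0, 0, -3]},
    {"offset": [1.95, 7.45, 3.85], "twist": [0, 0, -3]}
  ]
}}

```text
t: 21.05
ee_pos: [0.6355, 0.007, 0.142]
orientation: [3.141, -0.0, 1.571]
wrist_force: [-0.3, -1.2, -0.2]
width: 0.0586
```

{"api": "carry_out", "payload": {
  "deltas": [
    {"offset": [0, 0, 0.06], "twist": [0, 0, 0]},
    {"offset": [0, 0, 0.12], "twist": [0, 0, 0]},
    {"offset": [0, 0, 0.12], "twist": [0, 0, 0]}
  ]
}}

```text
t: 21.35
ee_pos: [0.6353, 0.007, 0.1383]
orientation: [3.142, -0.0, 1.571]
wrist_force: [-0.1, 0.0, -0.7]
width: 0.0585
```

{"api": "carry_out", "payload": {
  "deltas": [
    {"offset": [0, 0, 0.06], "twist": [0, 0, 0]},
    {"offset": [0, 0, 0.1], "twist": [0, 0, 0]},
    {"offset": [0, 0, 0.1], "twist": [0, 0, 0]}
  ]
}}

```text
t: 21.65
ee_pos: [0.6354, 0.007, 0.1362]
orientation: [3.141, 0.0, 1.571]
wrist_force: [-0.4, 0.4, 2.7]
width: 0.0585
```

{"api": "carry_out", "payload": {
  "deltas": [
    {"offset": [0, 0, 0], "twist": [0, 0, 0]},
    {"offset": [0, 0, 0], "twist": [0, 0, 0]},
    {"offset": [0, 0, 0], "twist": [0, 0, 0]},
    {"offset": [0, 0, 0], "twist": [0, 0, 0]},
    {"offset": [0, 0, -0.5], "twist": [0, 0, 0]},
    {"offset": [0, 0, -1.2], "twist": [0, 0, 0]},
    {"offset": [0, 0, -2.4], "twist": [0, 0, 0]},
    {"offset": [0, 0, -3.6], "twist": [0, 0, 0]},
    {"offset": [0, 0, -4.2], "twist": [0, 0, 0]},
    {"offset": [-0.6, -1.5, -4.2], "twist": [0, 0, 0.5]},
    {"offset": [-1.2, -3, -4.2], "twist": [0, 0, 1]},
    {"offset": [-1.8, -4.5, -4], "twist": [0, 0, 1.5]},
    {"offset": [-2.4, -6, -3.2], "twist": [0, 0, 2]},
    {"offset": [-2.55, -7.5, -2.4], "twist": [0, 0, 2.33]},
    {"offset": [-2.55, -7.5, -1.75], "twist": [0, 0, 2.33]},
    {"offset": [-2.55, -7.5, -1.75], "twist": [0, 0, 2.33]},
    {"offset": [-2.55, -7.5, -1.75], "twist": [0, 0, 2.33]}
  ],
  "hand": -1
}}

```text
t: 23.35
ee_pos: [0.4488, -0.0569, 0.1808]
orientation: [3.14, -0.0, 1.328]
wrist_force: [0.3, -0.9, 0.1]
width: 0.0853
```

```bash
python3 look.py wrist:6 >/dev/null; python3 plan.py 447.8,-56.8,38,76
```

```text
t 23.4 pos [449.4 -56.9 181. ] rpy [179.9  -0.   76.1] w 85.5 F [-0.3  0.  -0.5] q6 1.69
[447.8, -56.8, 38.0, 76.0] off [-0.01, -0.08, 5.72] tw [0.02, -0.0, 0.01]
```

View pics/wrist_6.png

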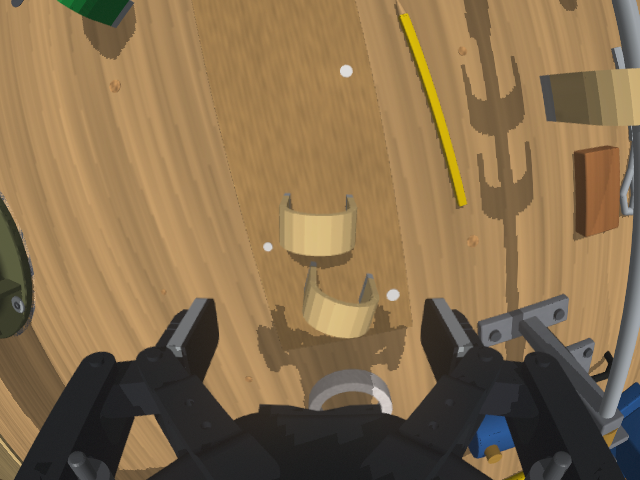

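The third cuff is at columns 280–357, rows 213–256, and square. The fourth is at (340,305). Proceeding.

{"api": "carry_out", "payload": {
  "deltas": [
    {"offset": [0.06, -0.05, 1], "twist": [0, 0, 0]},
    {"offset": [0.06, -0.05, 2], "twist": [0, 0, 0]},
    {"offset": [0.06, -0.05, 3], "twist": [0, 0, 0]},
    {"offset": [0.06, -0.05, 4], "twist": [0, 0, 0]},
    {"offset": [0.06, -0.05, 5], "twist": [0, 0, 0]},
    {"offset": [0.06, -0.05, 5.65], "twist": [0, 0, 0]},
    {"offset": [0.06, -0.05, 5.65], "twist": [0, 0, 0]},
    {"offset": [0.06, -0.05, 5.65], "twist": [0, 0, 0]}
  ]
}}

```text
t: 24.2
ee_pos: [0.4483, -0.0551, 0.0391]
orientation: [3.141, -0.0, 1.328]
wrist_force: [0.1, 0.6, -0.0]
width: 0.0856
```

{"api": "carry_out", "payload": {
  "deltas": [
    {"offset": [0, 0, 0], "twist": [0, 0, 0]},
    {"offset": [0, 0, 0], "twist": [0, 0, 0]},
    {"offset": [0, 0, 0], "twist": [0, 0, 0]},
    {"offset": [0, 0, 0], "twist": [0, 0, 0]},
    {"offset": [0, 0, 0], "twist": [0, 0, 0]},
    {"offset": [0, 0, 0], "twist": [0, 0, 0]},
    {"offset": [0, 0, 0], "twist": [0, 0, 0]},
    {"offset": [0, 0, 0], "twist": [0, 0, 0]},
    {"offset": [0, 0, 0], "twist": [0, 0, 0]},
    {"offset": [0, 0, 0], "twist": [0, 0, 0]},
    {"offset": [0, 0, -0.5], "twist": [0, 0, 0]},
    {"offset": [0, 0, -1.5], "twist": [0, 0, 0]},
    {"offset": [0, 0, -3], "twist": [0, 0, 0]},
    {"offset": [0, 0, -4.5], "twist": [0, 0, 0]},
    {"offset": [0, 0, -6], "twist": [0, 0, 0]},
    {"offset": [0, 0, -7.5], "twist": [0, 0, 0]},
    {"offset": [0, 0, -8], "twist": [0, 0, 0]},
    {"offset": [0, 0, -8], "twist": [0, 0, 0]},
    {"offset": [0, 0, -8], "twist": [0, 0, 0]}
  ],
  "hand": 1
}}

```text
t: 26.1
ee_pos: [0.4465, -0.055, 0.2375]
orientation: [-3.141, 0.0, 1.327]
wrist_force: [-0.1, 0.3, -0.6]
width: 0.0587
```

```bash
python3 plan.py 634.5,-71,238,90 634.5,-71,139,90
```

```text
t 26.1 pos [446.5 -55.  237.5] rpy [-180.     0.    76.1] w 58.7 F [-0.1  0.3 -0.6] q6 1.69
[634.5, -71.0, 238.0, 90.0] off [1.19, 7.45, -0.02] tw [-0.01, 0.0, -2.32]
[634.5, -71.0, 139.0, 90.0] off [1.19, 7.45, 3.94] tw [-0.01, 0.0, -2.32]
```

{"api": "carry_out", "payload": {
  "deltas": [
    {"offset": [0.2, 1.3, 0], "twist": [0, 0, -0.4]},
    {"offset": [0.4, 2.6, 0], "twist": [0, 0, -0.8]},
    {"offset": [0.6, 3.9, 0], "twist": [0, 0, -1.2]},
    {"offset": [0.8, 5.2, 0], "twist": [0, 0, -1.6]},
    {"offset": [1, 6.5, 0], "twist": [0, 0, -2]},
    {"offset": [1.2, 7.45, 0], "twist": [0, 0, -2.32]},
    {"offset": [1.2, 7.45, 0], "twist": [0, 0, -2.32]},
    {"offset": [1.2, 7.45, 0], "twist": [0, 0, -2.32]},
    {"offset": [1.2, 7.45, 0.7], "twist": [0, 0, -2.32]},
    {"offset": [1.2, 7.45, 1.4], "twist": [0, 0, -2.32]},
    {"offset": [1.2, 7.45, 2.1], "twist": [0, 0, -2.32]},
    {"offset": [1.2, 7.45, 2.8], "twist": [0, 0, -2.32]},
    {"offset": [1.2, 7.45, 3.4], "twist": [0, 0, -2.32]},
    {"offset": [1.2, 7.45, 3.8], "twist": [0, 0, -2.32]},
    {"offset": [1.2, 7.45, 3.95], "twist": [0, 0, -2.32]},
    {"offset": [1.2, 7.45, 3.95], "twist": [0, 0, -2.32]},
    {"offset": [1.2, 7.45, 3.95], "twist": [0, 0, -2.32]}
  ]
}}

```text
t: 27.8
ee_pos: [0.6352, -0.0709, 0.1402]
orientation: [3.141, 0.0, 1.57]
wrist_force: [-0.6, 0.2, -0.7]
width: 0.0585
```

{"api": "carry_out", "payload": {
  "deltas": [
    {"offset": [0, 0, 0.06], "twist": [0, 0, 0]},
    {"offset": [0, 0, 0.12], "twist": [0, 0, 0]},
    {"offset": [0, 0, 0.12], "twist": [0, 0, 0]}
  ]
}}

```text
t: 28.1
ee_pos: [0.6354, -0.0709, 0.1373]
orientation: [3.14, 0.0, 1.57]
wrist_force: [-0.6, -0.4, 3.2]
width: 0.0585
```

{"api": "carry_out", "payload": {
  "deltas": [
    {"offset": [0, 0, 0], "twist": [0, 0, 0]},
    {"offset": [0, 0, 0], "twist": [0, 0, 0]},
    {"offset": [0, 0, 0], "twist": [0, 0, 0]},
    {"offset": [0, 0, 0], "twist": [0, 0, 0]},
    {"offset": [0, 0, -0.5], "twist": [0, 0, 0]},
    {"offset": [0, 0, -1.2], "twist": [0, 0, 0]},
    {"offset": [0, 0, -2.4], "twist": [0, 0, 0]},
    {"offset": [0, 0, -3.6], "twist": [0, 0, 0]},
    {"offset": [0, 0, -4.2], "twist": [0, 0, 0]},
    {"offset": [-0.4, -1.5, -4.2], "twist": [0, 0, 0.9]},
    {"offset": [-0.9, -3, -4.2], "twist": [0, 0, 1.8]},
    {"offset": [-1.3, -4.5, -4], "twist": [0, 0, 2.7]},
    {"offset": [-1.7, -6, -3.2], "twist": [0, 0, 3.6]},
    {"offset": [-2.15, -7.5, -2.4], "twist": [0, 0, 4.43]},
    {"offset": [-2.15, -7.5, -1.75], "twist": [0, 0, 4.43]},
    {"offset": [-2.15, -7.5, -1.75], "twist": [0, 0, 4.43]},
    {"offset": [-2.15, -7.5, -1.75], "twist": [0, 0, 4.43]}
  ],
  "hand": -1
}}

```text
t: 29.8
ee_pos: [0.4483, -0.1247, 0.1815]
orientation: [3.14, -0.0, 1.107]
wrist_force: [-0.0, -0.6, 0.0]
width: 0.0852
```

```bash
python3 look.py wrist:7 >/dev/null; python3 plan.py 447.9,-125.2,38,63.4
```

```text
t 29.85 pos [ 448.9 -124.7  181.7] rpy [179.9  -0.   63.4] w 85.7 F [-0.3 -0.4  0.4] q6 1.76
[447.9, -125.2, 38.0, 63.4] off [-0.04, -0.04, 5.75] tw [0.02, -0.0, 0.0]
```

View pics/wrist_7.png

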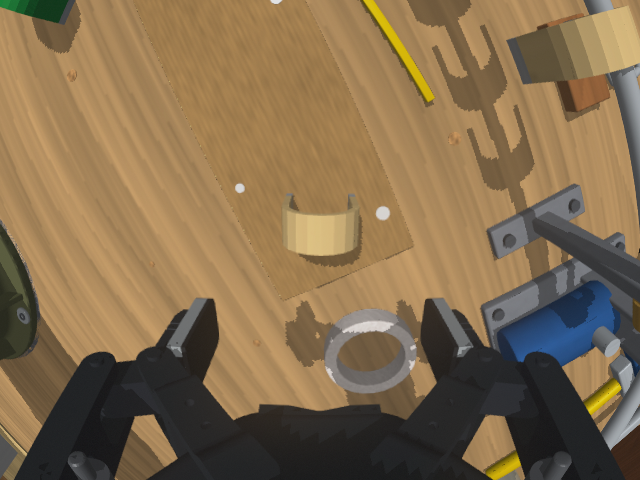

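The last cuff is at columns 283–360, rows 213–255, and square. It stands well clear of the tape roll.

{"api": "carry_out", "payload": {
  "deltas": [
    {"offset": [0.08, 0.03, 1], "twist": [0, 0, 0]},
    {"offset": [0.08, 0.03, 2], "twist": [0, 0, 0]},
    {"offset": [0.08, 0.03, 3], "twist": [0, 0, 0]},
    {"offset": [0.08, 0.03, 4], "twist": [0, 0, 0]},
    {"offset": [0.08, 0.03, 5], "twist": [0, 0, 0]},
    {"offset": [0.08, 0.03, 5.7], "twist": [0, 0, 0]},
    {"offset": [0.08, 0.03, 5.7], "twist": [0, 0, 0]},
    {"offset": [0.08, 0.03, 5.7], "twist": [0, 0, 0]}
  ]
}}

```text
t: 30.65
ee_pos: [0.4503, -0.1231, 0.0386]
orientation: [3.141, -0.0, 1.107]
wrist_force: [0.6, -0.0, 0.9]
width: 0.0851
```

{"api": "carry_out", "payload": {
  "deltas": [
    {"offset": [0, 0, 0], "twist": [0, 0, 0]},
    {"offset": [0, 0, 0], "twist": [0, 0, 0]},
    {"offset": [0, 0, 0], "twist": [0, 0, 0]},
    {"offset": [0, 0, 0], "twist": [0, 0, 0]},
    {"offset": [0, 0, 0], "twist": [0, 0, 0]},
    {"offset": [0, 0, 0], "twist": [0, 0, 0]},
    {"offset": [0, 0, 0], "twist": [0, 0, 0]},
    {"offset": [0, 0, 0], "twist": [0, 0, 0]},
    {"offset": [0, 0, 0], "twist": [0, 0, 0]},
    {"offset": [0, 0, 0], "twist": [0, 0, 0]},
    {"offset": [0, 0, -0.5], "twist": [0, 0, 0]},
    {"offset": [0, 0, -1.5], "twist": [0, 0, 0]},
    {"offset": [0, 0, -3], "twist": [0, 0, 0]},
    {"offset": [0, 0, -4.5], "twist": [0, 0, 0]},
    {"offset": [0, 0, -6], "twist": [0, 0, 0]},
    {"offset": [0, 0, -7.5], "twist": [0, 0, 0]},
    {"offset": [0, 0, -8], "twist": [0, 0, 0]},
    {"offset": [0, 0, -8], "twist": [0, 0, 0]},
    {"offset": [0, 0, -8], "twist": [0, 0, 0]}
  ],
  "hand": 1
}}

```text
t: 32.55
ee_pos: [0.4486, -0.1229, 0.237]
orientation: [-3.141, 0.0, 1.106]
wrist_force: [-0.6, 0.4, -0.9]
width: 0.0587
```

```bash
python3 plan.py 634.3,-148,238,90 634.3,-148,139,90
```

```text
t 32.55 pos [ 448.6 -122.9  237. ] rpy [-180.     0.    63.4] w 58.7 F [-0.6  0.4 -0.9] q6 1.77
[634.3, -148.0, 238.0, 90.0] off [2.43, 7.09, -0.05] tw [-0.01, -0.0, -4.43]
[634.3, -148.0, 139.0, 90.0] off [2.43, 7.09, 3.91] tw [-0.01, -0.0, -4.43]
```

{"api": "carry_out", "payload": {
  "deltas": [
    {"offset": [0.4, 1.2, 0], "twist": [0, 0, -0.7]},
    {"offset": [0.8, 2.4, 0], "twist": [0, 0, -1.4]},
    {"offset": [1.2, 3.6, 0], "twist": [0, 0, -2.1]},
    {"offset": [1.6, 4.8, 0], "twist": [0, 0, -2.8]},
    {"offset": [2, 6, 0], "twist": [0, 0, -3.6]},
    {"offset": [2.43, 7.1, 0], "twist": [0, 0, -4.43]},
    {"offset": [2.43, 7.1, 0], "twist": [0, 0, -4.43]},
    {"offset": [2.43, 7.1, 0], "twist": [0, 0, -4.43]},
    {"offset": [2.43, 7.1, 0.7], "twist": [0, 0, -4.43]},
    {"offset": [2.43, 7.1, 1.4], "twist": [0, 0, -4.43]},
    {"offset": [2.43, 7.1, 2.1], "twist": [0, 0, -4.43]},
    {"offset": [2.43, 7.1, 2.8], "twist": [0, 0, -4.43]},
    {"offset": [2.43, 7.1, 3.4], "twist": [0, 0, -4.43]},
    {"offset": [2.43, 7.1, 3.8], "twist": [0, 0, -4.43]},
    {"offset": [2.43, 7.1, 3.95], "twist": [0, 0, -4.43]},
    {"offset": [2.43, 7.1, 3.95], "twist": [0, 0, -4.43]},
    {"offset": [2.43, 7.1, 3.95], "twist": [0, 0, -4.43]}
  ]
}}

```text
t: 34.25
ee_pos: [0.6351, -0.1483, 0.1398]
orientation: [3.141, 0.0, 1.57]
wrist_force: [-0.2, -0.6, -1.0]
width: 0.0588
```

{"api": "carry_out", "payload": {
  "deltas": [
    {"offset": [0, 0, 0.06], "twist": [0, 0, 0]},
    {"offset": [0, 0, 0.12], "twist": [0, 0, 0]},
    {"offset": [0, 0, 0.12], "twist": [0, 0, 0]}
  ]
}}

```text
t: 34.55
ee_pos: [0.6354, -0.1483, 0.1369]
orientation: [3.14, 0.0, 1.57]
wrist_force: [-0.4, -0.2, 2.2]
width: 0.0583
```

{"api": "carry_out", "payload": {
  "deltas": [
    {"offset": [0, 0, 0], "twist": [0, 0, 0]},
    {"offset": [0, 0, 0], "twist": [0, 0, 0]},
    {"offset": [0, 0, 0], "twist": [0, 0, 0]},
    {"offset": [0, 0, 0], "twist": [0, 0, 0]},
    {"offset": [0, 0, -0.5], "twist": [0, 0, 0]},
    {"offset": [0, 0, -1.2], "twist": [0, 0, 0]},
    {"offset": [0, 0, -2.4], "twist": [0, 0, 0]},
    {"offset": [0, 0, -3.6], "twist": [0, 0, 0]},
    {"offset": [0, 0, -5], "twist": [0, 0, 0]},
    {"offset": [0, 0, -6.6], "twist": [0, 0, 0]},
    {"offset": [0, -2, -6.6], "twist": [0, 0, 0]},
    {"offset": [0, -4, -6.6], "twist": [0, 0, 0]},
    {"offset": [0, -6, -6.6], "twist": [0, 0, 0]},
    {"offset": [0, -8, -6.6], "twist": [0, 0, 0]},
    {"offset": [0, -8, -6.6], "twist": [0, 0, 0]},
    {"offset": [0, -8, -6.6], "twist": [0, 0, 0]}
  ],
  "hand": -1
}}

```text
t: 36.15
ee_pos: [0.4345, -0.1483, 0.3025]
orientation: [3.139, 0.001, 1.57]
wrist_force: [0.5, 0.1, 0.1]
width: 0.0855
```

```bash
python3 look.py top:8 side:8 >/dev/null; python3 plan.py
python3 - <<'E'
import cv2,numpy as np
a=cv2.imread('pics/top_8.png')[175:325,215:515];b=cv2.imread('pics/side_8.png')[130:380,200:450]
c=np.zeros((400,800,3),np.uint8);c[:200,:400]=cv2.resize(a,(400,200),interpolation=cv2.INTER_CUBIC);c[:,400:]=cv2.resize(b,(400,400),interpolation=cv2.INTER_CUBIC);cv2.imwrite('pics/c8.png',c)
E
```

```text
t 36.25 pos [ 436.3 -148.4  302.1] rpy [179.9   0.   90. ] w 85.4 F [ 0.1 -0.5 -1.1] q6 1.24
```

View pics/c8.png

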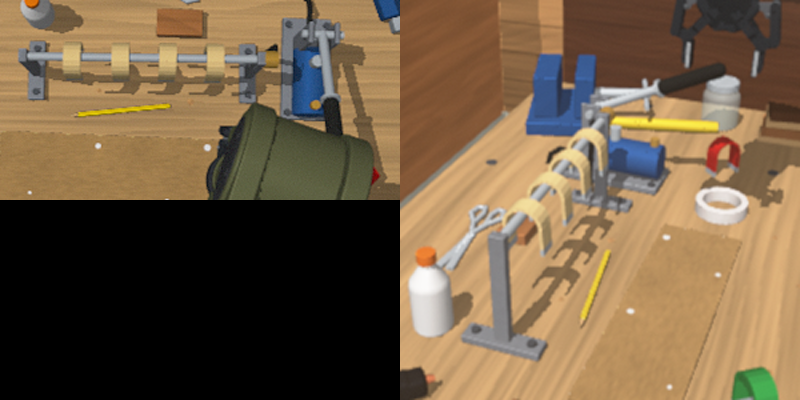

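All four fresh cuffs hang square and evenly spaced (top crop columns 72, 121, 168 and 216), and the board is empty. Next I'll find the pump grip from the two initial views.

```bash
python3 - <<'E'
from geo import *
im,K,T=load('top_0'); h=cv2.cvtColor(im,cv2.COLOR_BGR2HSV)
m=np.zeros(im.shape[:2],np.uint8); m[246:305,450:482]=cv2.inRange(h,(0,0,0),(180,255,60))[246:305,450:482]
n,l,st,_=cv2.connectedComponentsWithStats(m); i=1+st[1:,4].argmax(); print(st[i])
vs=[];us=[]
for v in range(st[i][1]+3,st[i][1]+st[i][3]-4):
    c=np.where(l[v]==i)[0]; vs.append(v);us.append(c.mean())
f=np.polyfit(vs,us,1); print('axis u=',f)
v0,v1=st[i][1],st[i][1]+st[i][3]
# ends at 140 / 240 mm from hinge
A=onz(K,T,np.polyval(f,v0),v0,.13+.14*np.sin(.45)); B=onz(K,T,np.polyval(f,v1),v1,.13+.24*np.sin(.45))
print('start',A.round(4),'end',B.round(4),'len',np.linalg.norm(A-B).round(4))
d=(A-B)[:2]; d/=np.linalg.norm(d); H=(A[:2]+d*.14*np.cos(.45)+B[:2]+d*.24*np.cos(.45))/2
print('hinge',H.round(4),'dir',d.round(3))
for th in (.45,.075,-.3):
    g=np.r_[H-d*.21*np.cos(th),.13+.21*np.sin(th)]; print(th,'grip',g.round(4),'top px',np.round(proj(K,T,g),1))
# check in side view
s,Ks,Ts=load('side_0'); print('side px start/end/hinge',[np.round(proj(Ks,Ts,p),1) for p in (A,B,np.r_[H,.13])])
E
python3 plan.py 495,-345,300,90
```

```text
[454 248  21  54 626]
axis u= [1.33325624e-01 4.28724098e+02]
start [ 0.5668 -0.329   0.1909] end [ 0.4522 -0.3294  0.2344] len 0.1226
hinge [ 0.6806 -0.3286] dir [1.    0.004]
0.45 grip [ 0.4915 -0.3292  0.2213] top px [466.7 282.8]
0.075 grip [ 0.4712 -0.3293  0.1457] top px [457.6 294. ]
-0.3 grip [ 0.4799 -0.3293  0.0679] top px [449.1 291.3]
side px start/end/hinge [array([361. , 183.2]), array([403.9, 173.5]), array([321.6, 197.7])]
t 36.25 pos [ 436.3 -148.4  302.1] rpy [179.9   0.   90. ] w 85.4 F [ 0.1 -0.5 -1.1] q6 1.24
[495.0, -345.0, 300.0, 90.0] off [-7.86, 2.35, 0.09] tw [0.02, 0.01, -0.0]
```

The grip comes out at (0.490, −0.329, 0.221), with the hinge at (0.681, −0.329). The side-view reprojection agrees within about 3 px. Closing the hand and moving above it.

{"api": "carry_out", "payload": {
  "deltas": [
    {"offset": [-1.4, 0.4, -0.3], "twist": [0, 0, 0]},
    {"offset": [-2.9, 0.8, -0.3], "twist": [0, 0, 0]},
    {"offset": [-4.3, 1.2, -0.3], "twist": [0, 0, 0]},
    {"offset": [-5.8, 1.7, -0.3], "twist": [0, 0, 0]},
    {"offset": [-7.2, 2.1, -0.3], "twist": [0, 0, 0]},
    {"offset": [-7.2, 2.1, -0.3], "twist": [0, 0, 0]},
    {"offset": [-7.2, 2.1, -0.3], "twist": [0, 0, 0]},
    {"offset": [-7.2, 2.1, -0.3], "twist": [0, 0, 0]},
    {"offset": [-7.2, 2.1, -0.3], "twist": [0, 0, 0]},
    {"offset": [-7.2, 2.1, -0.3], "twist": [0, 0, 0]},
    {"offset": [-7.2, 2.1, -0.3], "twist": [0, 0, 0]},
    {"offset": [-7.2, 2.1, -0.3], "twist": [0, 0, 0]}
  ],
  "hand": 1
}}

```text
t: 37.45
ee_pos: [0.4873, -0.3278, 0.3089]
orientation: [3.141, 0.0, 1.571]
wrist_force: [-0.1, 0.1, 0.5]
width: -0.0002
```

```bash
python3 look.py wrist:9 >/dev/null; python3 plan.py 490,-329,258,90
```

```text
t 37.5 pos [ 487.3 -327.9  308.8] rpy [180.   0.  90.] w -0.5 F [-0.9 -0.2  0. ] q6 0.98
[490.0, -329.0, 258.0, 90.0] off [-0.04, 0.11, 2.03] tw [0.0, 0.0, -0.0]
```

View pics/wrist_9.png

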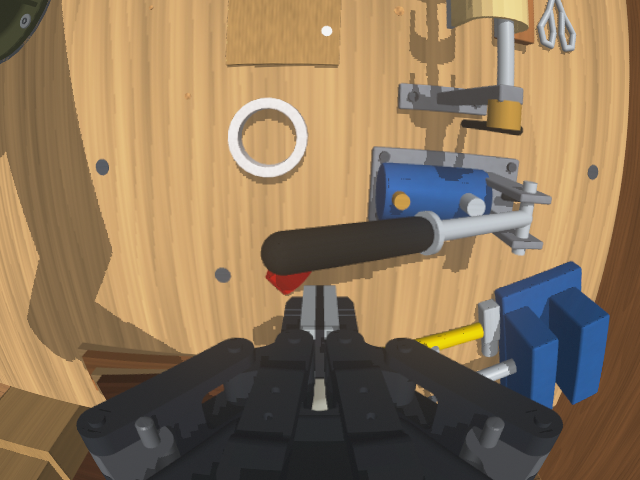

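Run:
```python
from geo import *
im,K,T=load('wrist_9')
for p,z in [((280,253),.231),((320,246),.221),((400,238),.197),((435,231),.19),((262,255),.234),((525,220),.13)]: print(p,onz(K,T,*p,z,True).round(4))
```

```text
(280, 253) [ 0.464 -0.327  0.231]
(320, 246) [ 0.4876 -0.3262  0.221 ]
(400, 238) [ 0.5425 -0.3295  0.197 ]
(435, 231) [ 0.5697 -0.3267  0.19  ]
(262, 255) [ 0.4537 -0.3271  0.234 ]
(525, 220) [ 0.6827 -0.3352  0.13  ]
```

The grip axis here is at y ≈ −0.328 and the TCP is centred over it. First downstroke, following the arc.

{"api": "carry_out", "payload": {
  "deltas": [
    {"offset": [0, 0, 1], "twist": [0, 0, 0]},
    {"offset": [0, 0, 1.8], "twist": [0, 0, 0]},
    {"offset": [0, -0.1, 2.4], "twist": [0, 0, 0]},
    {"offset": [0, -0.2, 3], "twist": [0, 0, 0]},
    {"offset": [0, -0.4, 3.6], "twist": [0, 0, 0]},
    {"offset": [0, -0.5, 4.2], "twist": [0, 0, 0]},
    {"offset": [0, -0.6, 4.8], "twist": [0, 0, 0]},
    {"offset": [0, -0.7, 5.4], "twist": [0, 0, 0]},
    {"offset": [0, -0.7, 6], "twist": [0, 0, 0]},
    {"offset": [0, -0.6, 6.6], "twist": [0, 0, 0]},
    {"offset": [0, -0.5, 7.2], "twist": [0, 0, 0]},
    {"offset": [0, -0.4, 7.8], "twist": [0, 0, 0]},
    {"offset": [0, -0.4, 8.1], "twist": [0, 0, 0]},
    {"offset": [0, -0.4, 8.1], "twist": [0, 0, 0]}
  ]
}}

```text
t: 38.9
ee_pos: [0.4766, -0.3286, 0.106]
orientation: [-3.14, 0.001, 1.57]
wrist_force: [-5.2, -0.2, 8.8]
width: 0.0
```

{"api": "carry_out", "payload": {
  "deltas": [
    {"offset": [0, 0, 0.1], "twist": [0, 0, 0]},
    {"offset": [0, 0, 0.2], "twist": [0, 0, 0]},
    {"offset": [0, 0, 0.2], "twist": [0, 0, 0]}
  ]
}}

```text
t: 39.2
ee_pos: [0.4773, -0.3287, 0.1021]
orientation: [3.141, 0.001, 1.57]
wrist_force: [-3.3, 1.0, 9.0]
width: -0.0
```

{"api": "carry_out", "payload": {
  "deltas": [
    {"offset": [0, 0, 0.08], "twist": [0, 0, 0]},
    {"offset": [0, 0, 0.16], "twist": [0, 0, 0]},
    {"offset": [0, 0, 0.16], "twist": [0, 0, 0]},
    {"offset": [0, 0, 0.16], "twist": [0, 0, 0]}
  ]
}}

```text
t: 39.6
ee_pos: [0.4779, -0.3288, 0.0986]
orientation: [3.14, 0.002, 1.57]
wrist_force: [-1.8, 1.7, 10.2]
width: 0.0
```

{"api": "carry_out", "payload": {
  "deltas": [
    {"offset": [0, 0, 0.08], "twist": [0, 0, 0]},
    {"offset": [0, 0, 0.12], "twist": [0, 0, 0]},
    {"offset": [0, 0, 0.12], "twist": [0, 0, 0]},
    {"offset": [0, 0, 0.12], "twist": [0, 0, 0]}
  ]
}}

```text
t: 40.0
ee_pos: [0.4783, -0.3289, 0.0975]
orientation: [3.139, 0.002, 1.57]
wrist_force: [-6.4, 4.0, 22.4]
width: 0.0002
```

That was the stop: force jumped to 22 N at TCP z 0.0975. Next, back up clear of the handle's top position and down again.

{"api": "carry_out", "payload": {
  "deltas": [
    {"offset": [0, -0.3, -1.2], "twist": [0, 0, 0]},
    {"offset": [0, -0.3, -2.4], "twist": [0, 0, 0]},
    {"offset": [0, -0.1, -3.6], "twist": [0, 0, 0]},
    {"offset": [0, 0.1, -4.8], "twist": [0, 0, 0]},
    {"offset": [0, 0.4, -6], "twist": [0, 0, 0]},
    {"offset": [0, 0.4, -7.2], "twist": [0, 0, 0]},
    {"offset": [0, 0.4, -7.2], "twist": [0, 0, 0]},
    {"offset": [0, 0.4, -7.2], "twist": [0, 0, 0]},
    {"offset": [0, 0.4, -7.2], "twist": [0, 0, 0]},
    {"offset": [0, 0.4, -7.2], "twist": [0, 0, 0]}
  ]
}}

```text
t: 41.0
ee_pos: [0.4865, -0.3277, 0.2725]
orientation: [-3.139, -0.001, 1.57]
wrist_force: [1.0, -0.9, -0.3]
width: -0.0
```

```bash
python3 look.py side:10 wrist:10 >/dev/null; python3 plan.py
python3 - <<'E'
import cv2,numpy as np
b=cv2.imread('pics/side_10.png')[130:380,200:450]; w=cv2.imread('pics/wrist_10.png')
c=np.zeros((400,800,3),np.uint8);c[:300,:400]=cv2.resize(w,(400,300));c[:,400:]=cv2.resize(b,(400,400),interpolation=cv2.INTER_CUBIC);cv2.imwrite('pics/c10.png',c)
E
```

```text
t 41.1 pos [ 486.7 -327.8  272.9] rpy [-1.799e+02 -1.000e-01  9.000e+01] w 0.3 F [-0.2  0.1  0.4] q6 0.98
```

View pics/c10.png

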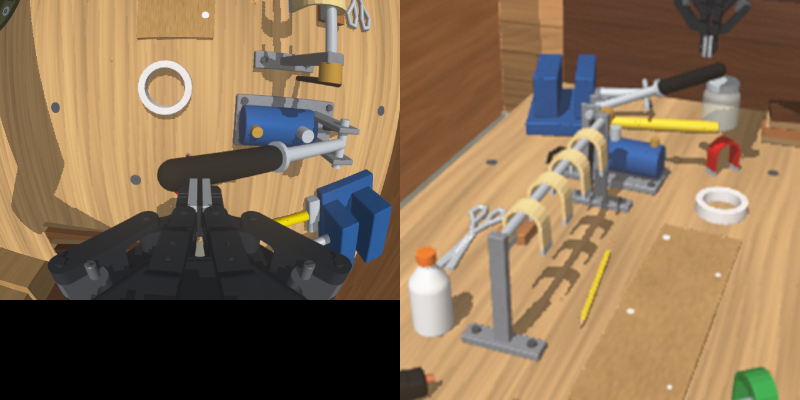

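The handle is fully up again, with its end at (718,72) as before the stroke. Second stroke.

{"api": "carry_out", "payload": {
  "deltas": [
    {"offset": [0, 0, 0.6], "twist": [0, 0, 0]},
    {"offset": [0, -0.2, 1.2], "twist": [0, 0, 0]},
    {"offset": [0, -0.3, 1.8], "twist": [0, 0, 0]},
    {"offset": [0, -0.5, 2.4], "twist": [0, 0, 0]},
    {"offset": [0, -0.6, 3], "twist": [0, 0, 0]},
    {"offset": [0, -0.7, 3.6], "twist": [0, 0, 0]},
    {"offset": [0, -0.7, 4.2], "twist": [0, 0, 0]},
    {"offset": [0, -0.7, 4.8], "twist": [0, 0, 0]},
    {"offset": [0, -0.6, 5.4], "twist": [0, 0, 0]},
    {"offset": [0, -0.5, 6], "twist": [0, 0, 0]},
    {"offset": [0, -0.4, 6.5], "twist": [0, 0, 0]},
    {"offset": [0, -0.4, 6.9], "twist": [0, 0, 0]},
    {"offset": [0, -0.4, 7.05], "twist": [0, 0, 0]},
    {"offset": [0, -0.4, 7.15], "twist": [0, 0, 0]},
    {"offset": [0, -0.4, 7.2], "twist": [0, 0, 0]},
    {"offset": [0, -0.4, 7.2], "twist": [0, 0, 0]},
    {"offset": [0, -0.4, 7.2], "twist": [0, 0, 0]},
    {"offset": [0, -0.4, 7.2], "twist": [0, 0, 0]}
  ]
}}

```text
t: 42.9
ee_pos: [0.4771, -0.3287, 0.0969]
orientation: [3.141, 0.002, 1.57]
wrist_force: [-8.1, 2.8, 24.7]
width: 0.0001
```

{"api": "carry_out", "payload": {
  "deltas": [
    {"offset": [0, 0, 0.02], "twist": [0, 0, 0]},
    {"offset": [0, 0, 0.02], "twist": [0, 0, 0]}
  ]
}}

```text
t: 43.1
ee_pos: [0.4772, -0.3287, 0.0967]
orientation: [3.141, 0.002, 1.57]
wrist_force: [-9.1, 4.6, 28.4]
width: -0.0001
```

Second stroke hit the stop too (25–28 N). Back up, pause, then the third stroke.

{"api": "carry_out", "payload": {
  "deltas": [
    {"offset": [0, -0.3, -1.2], "twist": [0, 0, 0]},
    {"offset": [0, -0.3, -2.4], "twist": [0, 0, 0]},
    {"offset": [0, -0.1, -3.6], "twist": [0, 0, 0]},
    {"offset": [0, 0.1, -4.8], "twist": [0, 0, 0]},
    {"offset": [0, 0.4, -6], "twist": [0, 0, 0]},
    {"offset": [0, 0.4, -7.2], "twist": [0, 0, 0]},
    {"offset": [0, 0.4, -7.2], "twist": [0, 0, 0]},
    {"offset": [0, 0.4, -7.2], "twist": [0, 0, 0]},
    {"offset": [0, 0.4, -7.2], "twist": [0, 0, 0]},
    {"offset": [0, 0.4, -7.2], "twist": [0, 0, 0]},
    {"offset": [0, 0.4, -7.2], "twist": [0, 0, 0]},
    {"offset": [0, 0.4, -7.2], "twist": [0, 0, 0]}
  ]
}}

```text
t: 44.3
ee_pos: [0.487, -0.328, 0.2728]
orientation: [-3.141, -0.001, 1.57]
wrist_force: [0.3, -0.5, 0.2]
width: 0.0003
```

{"api": "carry_out", "payload": {
  "deltas": [
    {"offset": [0, 0, 0.6], "twist": [0, 0, 0]},
    {"offset": [0, -0.2, 1.2], "twist": [0, 0, 0]},
    {"offset": [0, -0.3, 1.8], "twist": [0, 0, 0]},
    {"offset": [0, -0.5, 2.4], "twist": [0, 0, 0]},
    {"offset": [0, -0.6, 3], "twist": [0, 0, 0]},
    {"offset": [0, -0.7, 3.6], "twist": [0, 0, 0]},
    {"offset": [0, -0.7, 4.2], "twist": [0, 0, 0]},
    {"offset": [0, -0.7, 4.8], "twist": [0, 0, 0]},
    {"offset": [0, -0.6, 5.4], "twist": [0, 0, 0]},
    {"offset": [0, -0.5, 6], "twist": [0, 0, 0]},
    {"offset": [0, -0.4, 6.5], "twist": [0, 0, 0]},
    {"offset": [0, -0.4, 6.9], "twist": [0, 0, 0]},
    {"offset": [0, -0.4, 7.05], "twist": [0, 0, 0]},
    {"offset": [0, -0.4, 7.15], "twist": [0, 0, 0]},
    {"offset": [0, -0.4, 7.2], "twist": [0, 0, 0]},
    {"offset": [0, -0.4, 7.2], "twist": [0, 0, 0]},
    {"offset": [0, -0.4, 7.2], "twist": [0, 0, 0]},
    {"offset": [0, -0.4, 7.2], "twist": [0, 0, 0]}
  ]
}}

```text
t: 46.1
ee_pos: [0.4774, -0.3288, 0.0969]
orientation: [3.14, 0.002, 1.57]
wrist_force: [-8.7, 5.0, 27.1]
width: -0.0002
```

{"api": "carry_out", "payload": {
  "deltas": [
    {"offset": [0, -0.3, -1.2], "twist": [0, 0, 0]},
    {"offset": [0, -0.3, -2.4], "twist": [0, 0, 0]},
    {"offset": [0, -0.1, -3.6], "twist": [0, 0, 0]},
    {"offset": [0, 0.1, -4.8], "twist": [0, 0, 0]},
    {"offset": [0, 0.4, -6], "twist": [0, 0, 0]},
    {"offset": [0, 0.4, -7.2], "twist": [0, 0, 0]},
    {"offset": [0, 0.4, -8.4], "twist": [0, 0, 0]},
    {"offset": [0, 0.4, -10], "twist": [0, 0, 0]},
    {"offset": [0, 0.4, -10], "twist": [0, 0, 0]},
    {"offset": [0, 0.4, -10], "twist": [0, 0, 0]},
    {"offset": [0, 0.4, -10], "twist": [0, 0, 0]},
    {"offset": [0, 0.4, -10], "twist": [0, 0, 0]}
  ]
}}

```text
t: 47.3
ee_pos: [0.4867, -0.3278, 0.3419]
orientation: [-3.139, -0.002, 1.57]
wrist_force: [-0.7, -0.3, 0.8]
width: -0.0001
```

```bash
python3 look.py side:11 top:11 >/dev/null; python3 plan.py
python3 - <<'E'
import cv2,numpy as np
b=cv2.imread('pics/side_11.png')[130:480,200:550]; w=cv2.imread('pics/top_11.png')[90:390,90:510]
c=np.zeros((400,800,3),np.uint8);c[:300,:400]=cv2.resize(w,(400,300));c[:,400:]=cv2.resize(b,(400,400),interpolation=cv2.INTER_CUBIC);cv2.imwrite('pics/c11.png',c)
E
python3 cuffs.py top_11
```

```text
t 47.4 pos [ 486.9 -327.9  342.3] rpy [-1.799e+02 -1.000e-01  9.000e+01] w -0.1 F [ 0.9 -0.2 -0.1] q6 0.98
bar
[376.1 219. ] xy mm 634.0 -152.4 size 49 29 yaw deg -0.2
[340.3 218.4] xy mm 634.5 -73.1 size 51 29 yaw deg 0.1
[304.6 217.5] xy mm 636.1 6.2 size 47 29 yaw deg 0.6
[268.4 216.9] xy mm 636.6 85.5 size 49 29 yaw deg 1.2
```

View pics/c11.png

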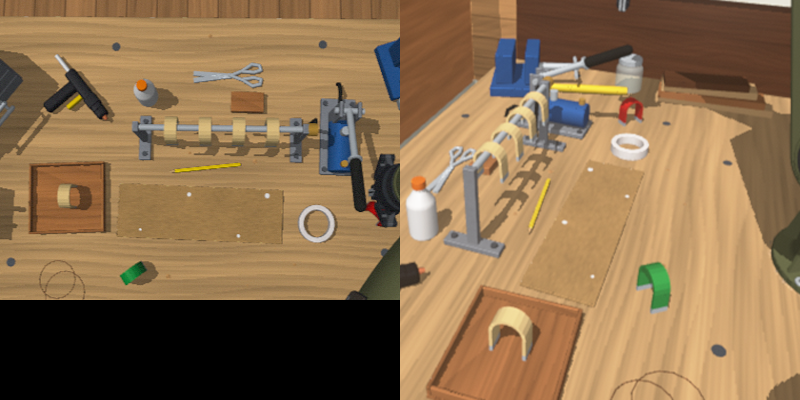

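The top and side views show everything in place:
- The cured cuff stands in the tray.
- Four fresh cuffs hang square and about 79 mm apart.
- The handle is fully up, the bystanders are untouched and the arm is clear.

Handing in.

```bash
python3 -c "
from rig import ticket; print(ticket.hand_in())"
```

```text
the job is handed in; nothing more can be done
None
```

The changeover is done and handed in at about t = 47 s, well inside the 210 s limit.

- **Cured cuff:** it came off the bar and stands on its feet in the tray.
- **Fresh cuffs:** four were on the board (the red and green look-alikes were left alone). All four now hang crown up on the bar, about 79 mm apart. The top camera reads them within about 1.2° of square.
- **Pump:** I gave three full strokes. Each time the force rose to 22–28 N at the stop, against about 10 N of spring. I raised the hand clear above the handle's rest height after each stroke. I checked the handle by camera after the first and third, and it was fully back up both times. After the second I relied on the hand being clear and zero force on the wrist.
- **Last look:** the final top and side views show the bystanders where they were, the board empty, and the hand clear of the pump handle and everything else.

No check failed at the end. The top-camera colour check missed most of the cuffs once because of the arm's shadow, so I used the wrist camera for each grasp instead. I saw no cuff knocked out of place during the run.

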